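# Fetch a nested cup from behind the engine parts

### The job

I need a cup on the scale to weigh valve parts. The two nested steel cups at the back of the green parts tray are hemmed in, so first move the piston with its rod, the oil filter and the oil bottle over onto the grey rubber mat, all three standing there together; then lift the top cup straight off the lower one and stand it upright in the middle of the weighing pan. Finally put the piston, the filter and the bottle back upright in the tray, each on the spot where it stood at the start, without knocking any of them over and leaving the lower cup, the bearing and the tappet where they are.

Things in the scene. Friction and masses are not known exactly. Their poses are not given: they have to be found in the camera images.
- tray: Fixed green-painted sheet-steel parts tray, 200 (x) by 280 (y) mm, floor 3 mm thick, lip 14 mm high. Origin: centre of its underside, on the bench; z up. Nested cups stand about 45 mm along +x from it; the piston, filter and bottle round them near tray (x, y) = (45, 88), (45, -88), (-40, 0) mm, which is where varies; bearing and tappet in its two near (-x) corners.
- mat: Fixed grey ribbed rubber mat lying on the bench left or right of the tray (varies), 300 (its x) by 130 (its y) mm, 4 mm thick, long side roughly along world x. Origin: centre of its underside, on the bench; z up.
- pan (a point): Centre of the top face of the square steel weighing pan, 135 (x) by 145 (y) mm, 55 mm above the bench, the highest part of the fixed bench scale. The scale, light-coloured, 200 by 160 mm with a dark display panel on the robot's side (-x), stands on the other side of the tray from the mat. z up.
- piston: Loose aluminium piston (70 mm dia, 54 tall) upside down on its crown, grey connecting rod straight up; 164 mm tall, about 0.6 kg. Big-end ring on top: axis along body y, 22 mm thick in y, 56 dia (71 wide in x over bolt bosses), centre 130 mm up; on it a solid pad 24 (x) by 22 (y) mm, 151 to 164 mm up: pinch pad and ring across y. Shank 20 (x) by 14 (y) mm. Origin: centre of underside; z up.
- filter: Loose dark blue-grey spin-on oil filter standing upright, a plain cylinder 64 mm diameter (65 mm at its foot), 100 mm tall, about 0.4 kg. Origin: centre of its underside; z up.
- bottle: Loose closed beige plastic oil bottle standing upright, 136 mm tall, about 0.3 kg: body 56 mm diameter up to 88 mm, then a sloping shoulder, and a black screw cap 30 mm diameter from 108 to 136 mm, fixed firmly to it. Origin: centre of its underside; z up.
- cup_top: Upper of two nested loose steel cups, upright; 60 mm tall, 0.09 kg. Foot 40 mm dia, taper to 50 at 30 mm height, then a shoulder and a straight band 60 mm outside dia from 30 to 60 mm, wall 2.5. The shoulder rests on the lower cup's flanged rim: only this 30 mm band shows above the flange; side play inside 2 mm. Origin: centre of its underside, at first 30 mm above cup_low's.
- cup_low: The lower cup, which stays in place on the tray floor: like the upper one, but with a flat flange 74 mm dia, 3 mm thick, round its rim, top 60 mm above its origin; it shows as a ring round the upper cup. 0.11 kg. Origin: centre of its underside; z up.
- bearing: Bystander: loose steel ball bearing lying flat in one near corner of the tray, 47 mm diameter, 14 mm high. Origin: centre of its underside.
- tappet: Bystander: loose bright steel bucket tappet standing in the other near corner of the tray, 34 mm diameter, 27 mm tall. Origin: centre of its underside.
Mind the look-alikes: they are no part of the job. Leave any turquoise look-alike of the piston alone. What is shaped like the cup_top but turquoise is not meant.

How it is judged:
On the way, in this order (a step that is already met when the one before it is completed fails the run):
1. the piston, the filter and the bottle all stand upright on the mat (axis over the mat), released and still (x of piston in the frame of mat between -0.15 and 0.15 m and y of piston in the frame of mat between -0.065 and 0.065 m and z of each of piston, filter, bottle in the frame of mat below 0.012 m and angle between each of piston, filter, bottle's own z axis and vertical below 0.12 rad and contact force between the fingers and piston below 0.3 N and linear speed of each of piston, filter, bottle below 0.02 m/s and x of filter in the frame of mat between -0.15 and 0.15 m and y of filter in the frame of mat between -0.065 and 0.065 m and contact force between the fingers and filter below 0.3 N and x of bottle in the frame of mat between -0.15 and 0.15 m and y of bottle in the frame of mat between -0.065 and 0.065 m and contact force between the fingers and bottle below 0.3 N), for 0.2 s.
2. the top cup stands upright and released on the weighing pan, within 15 mm of its middle (horizontal distance between cup_top and pan below 0.015 m and z of cup_top in the frame of pan between -0.004 and 0.005 m and angle between cup_top's own z axis and vertical below 0.12 rad and contact force between the fingers and cup_top below 0.3 N and linear speed of cup_top below 0.02 m/s), for 0.2 s.
At the end, for the whole second after the job is handed in: Top cup upright on the pan, within 15 mm of its middle; piston, filter and bottle upright (7 degrees), each within 15 mm of its starting spot; lower cup upright and within 12 mm, bearing and tappet within 15 mm of their starting spots; all released and at rest (all of step 2 and distance of each of piston, filter, bottle, bearing, tappet from where it was at the start of the episode below 0.015 m and angle between each of piston, filter, bottle, cup_low's own z axis and vertical below 0.12 rad and contact force between the fingers and piston below 0.3 N and linear speed of each of piston, filter, bottle, cup_low below 0.02 m/s and contact force between the fingers and filter below 0.3 N and contact force between the fingers and bottle below 0.3 N and distance of cup_low from where it was at the start of the episode below 0.012 m); the robot touches nothing.
It fails at once if the piston, the filter, the bottle or a cup is knocked over (tilted more than 57 degrees) (angle between any of piston, filter, bottle, cup_top, cup_low's own z axis and vertical above 1 rad).
It fails at once if the lower cup is carried off (more than 40 mm from its starting spot) (distance of cup_low from where it was at the start of the episode above 0.04 m).
It also fails if it takes over 144 s, if anything falls off the work surface, if the arm or the gripper's body presses on something with over 40 N, if the wrist force passes 120 N, or if a joint passes its speed limit or range.

### The arm

A 6-joint arm with a two-finger parallel gripper is mounted at the origin on the work surface. World frame = base frame: x ahead of the robot, y to its left, z up, the work surface at z = 0. Lengths are in m, angles in rad, forces in N, time in s.
With the tool pointing down it reaches from about 0.35 to 0.775 m from the base axis. Payload 7.3 kg.
Tool frame: the origin (TCP) lies at the very end of the fingers, on their centre line; the grasp point (between the pads) lies 19 mm behind it; z points along the fingers, y is the direction in which the jaws open and shut (so a half turn about z gives the same grasp; the last joint's range is limited). The gripper opens to 92 mm and grips with 3 to 60 N. Pads are 19 mm wide; open, the fingers measure 130 mm over their backs; the gripper's body (75 mm by 190 mm) begins 47 mm behind the grasp point.
Start: joints at [1.128, 0.342, 1.524, -0, 1.275, -0.146], TCP at [0.154, 0.502, 0.227] pointing down, gripper open.
Joint ranges: [-2.53, 2.53], [-0.77, 2.02], [0.04, 2.7], [-1, 4.14], [0.28, 2.66], [-3.11, 3.11]. Speed limits (rad/s): [2.57, 2.57, 3.14, 3.14, 3.14, 3.14].

### API

Orientations are given as [roll, pitch, yaw] about the fixed x, y, z axes, in that order (R = Rz(yaw) Ry(pitch) Rx(roll)).
In Python, from cell import robot gives the robot as it stands.
- The arm moves only by the shell command python3 -m pendant 'ROWS' [OPENING] [FORCE]. ROWS is JSON, a list of rows, each a list of 2 entries, a list of its own where there are three numbers: the shift along the tool's x, y, z in mm, then the turn about the tool's z in degrees. In form: [[[x, y, z], turn], ...]. A call has 1 to 10 rows; each row is the pose to reach, as a shift and turn from the pose measured when the call began, along the tool's axes at that moment; what a row does not reach only later rows make up. A row lasts 1/12 s, in which the tool goes at most 41.7 mm and 7.16 degrees, less where a joint would pass 70% of its speed; a pose out of reach is approached as far as the arm can. A call with a gripper value outside its range is refused whole. OPENING is the opening, from 0 (shut) to 1 (fully open), set as the call begins (- or left out, the last holds). The fingers move at their own pace and stop on an object; FORCE is the grip in N (left out, the last holds). Time passes only in rows, so rows that repeat a pose let the fingers close. It gives the time, the measured TCP pose, the force and the opening at its end, in the units of the state.
- robot.observe(): the state, without advancing time (a new reading comes with each control period).
- robot.read_camera(name): name is "side" or "top" or "wrist"; returns the picture (400x640x3 uint8, red, green, blue); there is no depth.
- robot.calibration(name): a dict with "vfov" (degrees; the focal length in pixels is half the picture's height over the tangent of half this angle, whatever the lens; pixels are square), "cx", "cy" (the principal point, pixels), "rvec" (rotation vector, rad) and "tvec" (3), from world to camera coordinates, as OpenCV has them. Camera axes: x right, y down, z forward; pixel columns grow to the right and rows downward; lengths in m; the calibration is good to about 2 mm. A picture is of the moment at which its call begins: read the wrist's pose just before it. calibration takes no time and is no camera call; for the wrist camera it gives the pose at the moment of the call.
- robot.hand_in(): hands the job in, once; it reports no verdict.
Trained networks look in the newest picture that a camera, given by its name, has taken for a name from the list of things; names that differ only in an ending like _2 or _b are one class to them, and where a whole thing is asked for, a point or a joint stands for the part that bears it (a point fixed in the world has none). Each returns a list of dicts, best first, with "p" (0 to 1); they miss things now and then, are a little off and sometimes report something else, mostly with a low value. They report only what shows in the picture. A call takes as long as a camera call. They do not tell look-alikes from the thing itself.
- robot.find_in(camera, query): "xy" ([column, row] as shares, 0 to 1, of the picture: columns of its width, rows of its height, amid what is visible of it).
The state is a dict: "time": time; "qpos": joint angles; "qvel": joint speeds; "joint_efforts": joint torques, N m; "tool_pos": TCP position; "tool_rot": TCP orientation; "contact_force": force on the tool from outside, world axes, zero at the start; "torque": the same for the moment, N m; "opening": finger opening in m.
Only numpy, scipy, OpenCV 4.12 (cv2) and the standard library are available. Lean on these libraries where they do the work, as an engineer would, in place of code of your own. Each camera call takes 0.05 s, during which the arm holds its last target.

## Working session

There is one attempt and no reset: what is moved stays moved. The work goes in short steps, Python scripts to look and compute and a shell command to move; the robot and the scene stay as the last step left them, time stands still between calls to the robot, and variables do not carry over. Pictures are saved under pics/ and viewed, and the job is handed in when it is done.

```bash
ls; mkdir -p pics; cat > h.py <<'E'
import numpy as np, cv2
from cell import robot
def cal(n):
    c=robot.calibration(n); f=200/np.tan(np.radians(c['vfov'])/2)
    K=np.array([[f,0,c['cx']],[0,f,c['cy']],[0,0,1]]); R=cv2.Rodrigues(np.array(c['rvec'],float))[0]
    return K,R,np.array(c['tvec'],float).ravel()
def unproj(C,u,v,z):
    K,R,t=C; d=R.T@np.linalg.solve(K,[u,v,1]); o=-R.T@t
    return o+d*(z-o[2])/d[2]
def proj(C,p):
    K,R,t=C; q=K@(R@np.array(p,float)+t); return q[:2]/q[2]
def save(n,im): cv2.imwrite('pics/'+n,im[:,:,::-1])
E
python3 - <<'E'
from h import *
s=robot.observe(); print({k:np.round(v,3) for k,v in s.items()})
for n in ['top','side','wrist']:
    save(n+'0.png',robot.read_camera(n))
    C=cal(n); print(n,-C[1].T@C[2])
    if n!='wrist':
        for q in ['piston','filter','bottle','cup_top','cup_low','bearing','tappet','pan','mat','tray']:
            print(q,[(np.round(np.array(d['xy'])*[640,400],1),round(d['p'],2)) for d in robot.find_in(n,q)][:3])
E
```

```text
pics
{'time': np.float64(0.0), 'qpos': array([ 1.128,  0.343,  1.525,  0.   ,  1.275, -0.146]), 'qvel': array([0.001, 0.001, 0.001, 0.   , 0.001, 0.001]), 'joint_efforts': array([-2.0000e-03, -4.3125e+01, -2.4422e+01,  7.2000e-02,  5.6000e-02,
       -0.0000e+00]), 'tool_pos': array([0.153, 0.502, 0.226]), 'tool_rot': array([-3.14 , -0.   ,  2.845]), 'contact_force': array([ 0.049, -0.17 ,  0.442]), 'torque': array([-0.037,  0.014, -0.021]), 'opening': np.float64(0.092)}
top [ 0.41120721 -0.06477793  1.01996182]
piston [(array([481.6, 159.8]), 0.95), (array([327.8, 164.4]), 0.76)]
filter [(array([253.9, 169.9]), 0.77)]
bottle [(array([299.5, 203.5]), 0.73)]
cup_top [(array([292.1, 167.3]), 0.79), (array([334.4, 210.1]), 0.68), (array([208.1, 161.2]), 0.66)]
cup_low [(array([301.4, 173.9]), 0.65)]
bearing [(array([332.9, 210. ]), 0.69)]
tappet [(array([255.3, 219.3]), 0.55)]
pan [(array([161.8, 224.7]), 0.62)]
mat [(array([408.8, 232.5]), 0.86)]
tray [(array([286.5, 197.7]), 0.59)]
side [ 0.28270265 -0.9038831   0.57280125]
piston [(array([435.6, 301.8]), 0.97), (array([333.7, 190.5]), 0.75), (array([266.5, 177.4]), 0.32)]
filter [(array([306.3, 151.7]), 0.77)]
bottle [(array([290.4, 182.7]), 0.87)]
cup_top [(array([320.9, 165.4]), 0.71)]
cup_low [(array([317.9, 182.9]), 0.84), (array([338. , 190.8]), 0.22)]
bearing [(array([298.9, 220.8]), 0.55), (array([320.7, 167.4]), 0.52), (array([291.6, 182. ]), 0.48)]
tappet [(array([270.9, 178. ]), 0.53)]
pan [(array([243.8, 142.5]), 0.6)]
mat [(array([294.4, 281.6]), 0.8)]
tray [(array([303.8, 208.7]), 0.77)]
wrist [0.08670933 0.52228684 0.38525972]
```

View pics/top0.png

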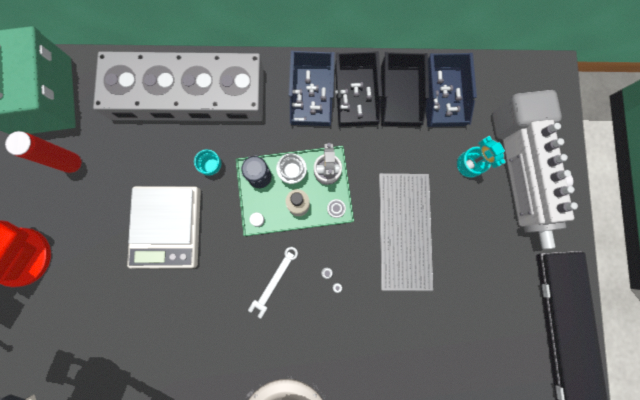

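View pics/side0.png

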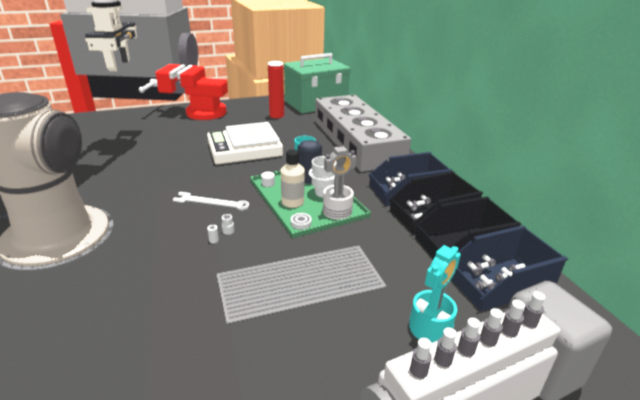

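```bash
python3 -c "
import cv2
a=cv2.imread('pics/top0.png')[130:260,120:500]; cv2.imwrite('pics/top0c.png',cv2.resize(a,None,fx=2.1,fy=2.1,interpolation=cv2.INTER_CUBIC))
a=cv2.imread('pics/side0.png')[110:330,220:470]; cv2.imwrite('pics/side0c.png',cv2.resize(a,None,fx=2.7,fy=2.7,interpolation=cv2.INTER_CUBIC))"
```

```text
(no output)
```

View pics/top0c.png

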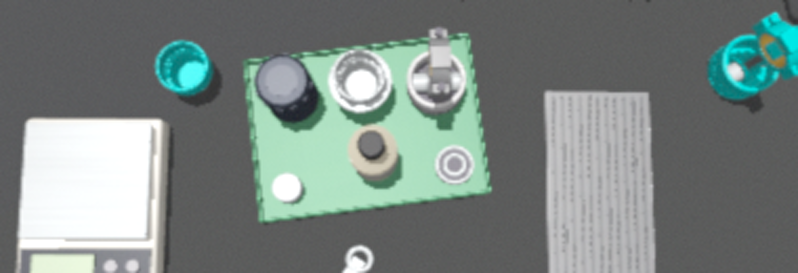

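View pics/side0c.png

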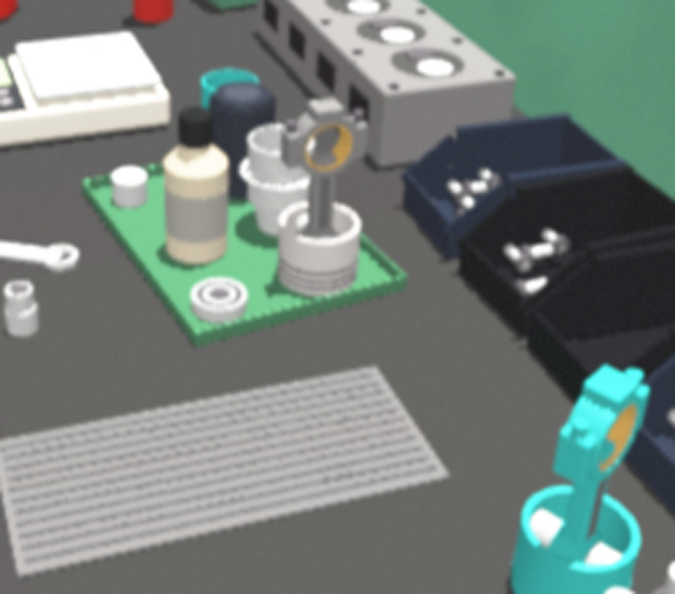

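The only confusable items are the turquoise piston at top (481,160) and the turquoise cup at top (208,161). The ones I want are the grey piston at (328,164) and the steel nested cups at (292,168) in the tray. The scale is on the left (+y) and the mat is on the right (-y).

```bash
python3 - <<'E'
from h import *
C=cal('top'); print(C[0][0,0],C[0][:2,2])
for n,u,v,z in [('bottlecap',296.5,199.5,.139),('filtertop',256,167,.103),('cuprim',291.5,168,.093),('pad',329,147,.167),('pistonbase rim',328,169,.057),('tappet',257,219,.03),('bearing',336.5,208.5,.017),
 ('trayTL',237,158,.014),('trayTR',344,147,.014),('trayBR',353,227,.014),('trayBL',244,234,.014),('matTL',380,174,.004),('matTR',429,174,.004),('matBR',433,290,.004),('matBL',381,290,.004),('panTL',133,187,.055),('panTR',197,187,.055),('panBL',130,244,.055),('panBR',196,246,.055)]:
    print(n,np.round(unproj(C,u,v,z),3))
a=robot.read_camera('top')
for (nm,x0,y0,x1,y1) in [('trayc',225,135,365,240),('scalec',120,175,215,275)]:
    b=a[y0:y1,x0:x1]; k=5 if nm=='trayc' else 5
    save(nm+'.png',cv2.resize(b,None,fx=k,fy=k,interpolation=cv2.INTER_CUBIC))
E
```

```text
397.24477262069917 [322.16301966 194.67423209]
bottlecap [ 0.529 -0.029  0.139]
filtertop [0.611 0.068 0.103]
cuprim [ 0.611 -0.015  0.093]
pad [ 0.643 -0.101  0.167]
pistonbase rim [ 0.616 -0.103  0.057]
tappet [0.495 0.073 0.03 ]
bearing [ 0.523 -0.126  0.017]
trayTL [0.654 0.13  0.014]
trayTR [ 0.684 -0.147  0.014]
trayBR [ 0.476 -0.168  0.014]
trayBL [0.458 0.107 0.014]
matTL [ 0.615 -0.241  0.004]
matTR [ 0.615 -0.37   0.004]
matBR [ 0.318 -0.368  0.004]
matBL [ 0.319 -0.237  0.004]
panTL [0.57  0.372 0.055]
panTR [0.571 0.217 0.055]
panBL [0.433 0.37  0.055]
panBR [0.428 0.214 0.055]
```

View pics/trayc.png

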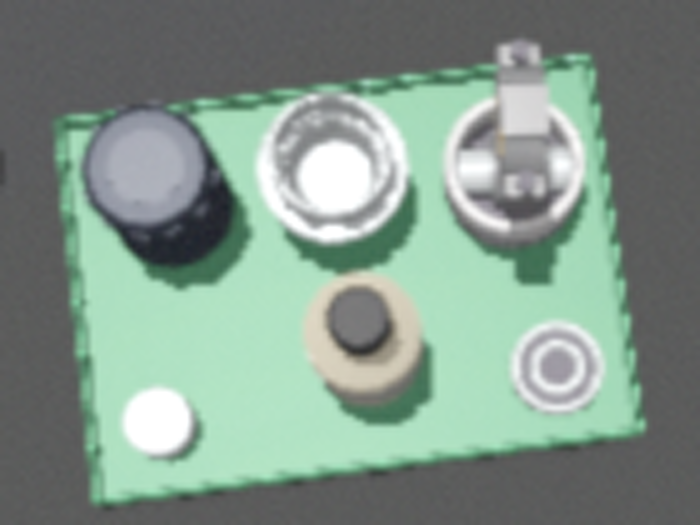

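View pics/scalec.png

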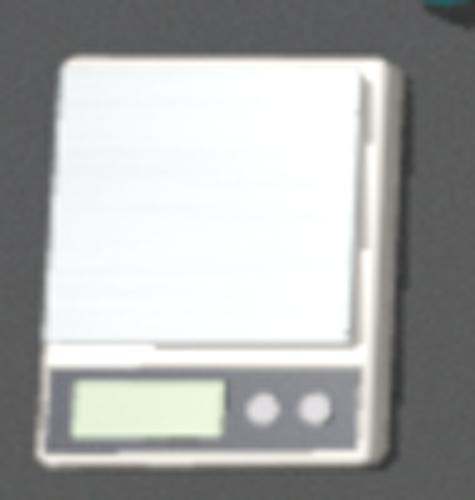

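```bash
cat >> h.py <<'E'
from scipy.spatial.transform import Rotation as Ro
def goto(x,y,z,yaw):
    s=robot.observe(); p=np.array(s['tool_pos']); R=Ro.from_euler('xyz',s['tool_rot']).as_matrix()
    d=R.T@(np.array([x,y,z])-p)*1000
    cy=np.arctan2(R[1,0],R[0,0]); t=-np.degrees((yaw-cy+np.pi)%(2*np.pi)-np.pi)
    n=max(np.linalg.norm(d)/41.7,abs(t)/7.16)
    print('t',round(float(s['time']),2),'shift',np.round(d,1),'turn',round(t,1),'rows',round(n,1))
E
python3 -c "
from h import *
goto(.58,-.02,.33,np.pi)"
```

```text
t 1.2 shift [-560.5 -374.5 -103.3] turn -17.0 rows 16.4
```

```bash
python3 -m pendant '[[[-34,-22,-6],-1],[[-68,-46,-13],-2],[[-102,-68,-20],-4],[[-136,-91,-26],-5],[[-170,-114,-32],-6],[[-205,-137,-38],-7],[[-240,-160,-44],-9],[[-274,-183,-50],-10],[[-308,-206,-57],-11],[[-342,-229,-63],-12]]' 1; python3 -c "
from h import *
goto(.58,-.02,.33,np.pi)"
```

```text
time: 2.03
tool_pos: [0.414, 0.1819, 0.2903]
tool_rot: [3.141, 0.001, 3.055]
contact_force: [1.3, 0.6, -0.3]
opening: 0.092
t 2.03 shift [-182.9 -186.8  -39.6] turn -5.0 rows 6.3
```

```bash
python3 -m pendant '[[[-183,-187,-40],-5],[[-183,-187,-40],-5],[[-183,-187,-40],-5],[[-183,-187,-40],-5],[[-183,-187,-40],-5],[[-183,-187,-40],-5],[[-183,-187,-40],-5],[[-183,-187,-40],-5],[[-183,-187,-40],-5]]'; python3 - <<'E'
from h import *
a=robot.read_camera('wrist'); save('w1.png',a)
C=cal('wrist'); print(C[0][0,0],np.round(C[1],3),-C[1].T@C[2])
for q in ['piston','filter','bottle','cup_top','bearing','tappet']:
    print(q,[(np.round(np.array(d['xy'])*[640,400],1),round(d['p'],2)) for d in robot.find_in('wrist',q)][:3])
np.save('C1.npy',np.array([C[0],C[1],np.tile(C[2],(3,1))]))
goto(.58,-.02,.33,np.pi)
E
```

```text
time: 2.78
tool_pos: [0.5801, -0.0208, 0.3296]
tool_rot: [3.141, -0.0, 3.141]
contact_force: [-0.6, 0.8, 0.2]
opening: 0.0919
333.7767197235024 [[-0.     1.     0.001]
 [ 0.965  0.     0.264]
 [ 0.264  0.001 -0.965]] [ 0.50976844 -0.02051596  0.48843483]
piston [(array([ 16.2, 200.4]), 0.83), (array([256.3, 198. ]), 0.82)]
filter [(array([391.6, 183. ]), 0.78)]
bottle [(array([311.9, 126.7]), 0.74)]
cup_top [(array([476.4, 202.3]), 0.89), (array([325.4, 191.5]), 0.84)]
bearing []
tappet [(array([393.5,  95.5]), 0.83)]
t 3.13 shift [-0.3 -0.8  0.7] turn 0.1 rows 0.0
```

View pics/w1.png

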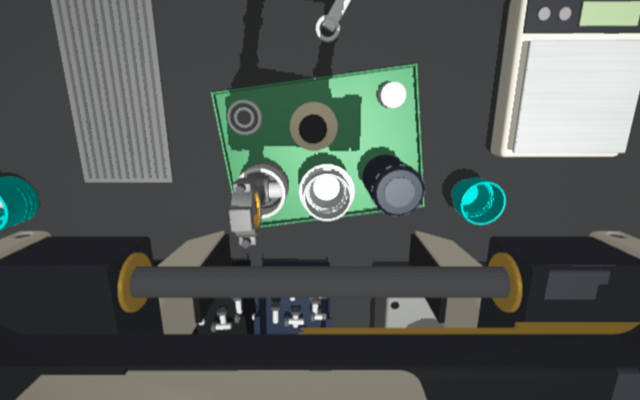

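```bash
python3 - <<'E'
import cv2
a=cv2.imread('pics/w1.png')
def g(n,x0,y0,x1,y1,k):
    b=cv2.resize(a[y0:y1,x0:x1],None,fx=k,fy=k,interpolation=cv2.INTER_CUBIC)
    for x in range((x0//20+1)*20,x1,20):
        cv2.line(b,((x-x0)*k,0),((x-x0)*k,6),(0,0,255),1); cv2.putText(b,str(x),((x-x0)*k-12,18),0,.4,(0,0,255),1)
    for y in range((y0//20+1)*20,y1,20):
        cv2.line(b,(0,(y-y0)*k),(6,(y-y0)*k),(0,0,255),1); cv2.putText(b,str(y),(8,(y-y0)*k+4),0,.4,(0,0,255),1)
    cv2.imwrite(n,b)
g('pics/w1c.png',220,80,430,250,3)
g('pics/w1p.png',220,150,300,260,5)
E
```

```text
(no output)
```

View pics/w1c.png

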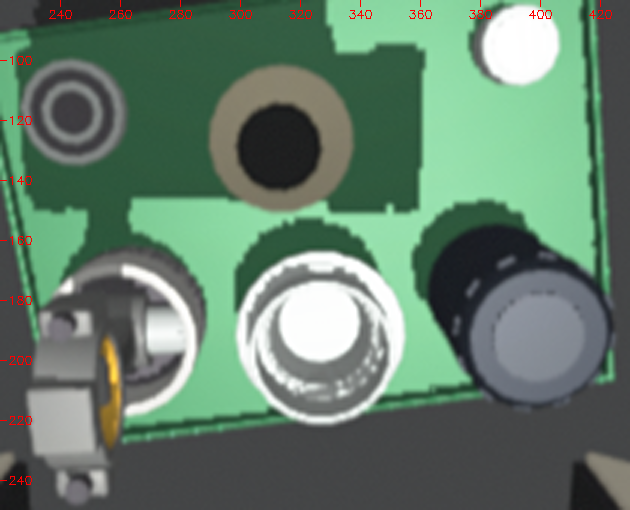

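View pics/w1p.png

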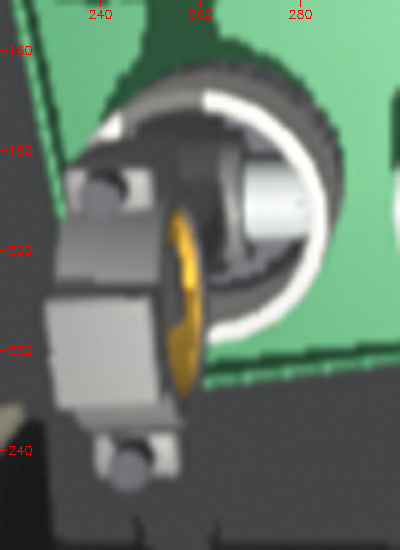

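```bash
python3 - <<'E'
from h import *
m=np.load('C1.npy'); C=(m[0],m[1],m[2][0])
for n,u,v,z in [('pad',229.5,210,.167),('pad',249.5,209,.167),('pad',252,234,.167),('pad',232,235,.167),('padc',241,222,.167),('filter',400.3,192.3,.103),('cupflange',327,192,.063),('cap',313,129,.139),('tappet',394,95,.03),('bearing',244.5,117.5,.017),
 ('trayTL',212,92,.014),('trayTR',417,65,.014),('trayBR',424,205.5,.014)]:
    print(n,np.round(unproj(C,u,v,z),4))
E
```

```text
pad [ 0.6093 -0.1109  0.167 ]
pad [ 0.6083 -0.0907  0.167 ]
pad [ 0.6352 -0.0896  0.167 ]
pad [ 0.6363 -0.1102  0.167 ]
padc [ 0.6221 -0.1001  0.167 ]
filter [0.6071 0.076  0.103 ]
cupflange [ 0.6168 -0.0103  0.063 ]
cap [ 0.531  -0.0269  0.139 ]
tappet [0.4939 0.0776 0.03  ]
bearing [ 0.523  -0.1231  0.017 ]
trayTL [ 0.4895 -0.1658  0.014 ]
trayTR [0.4552 0.1093 0.014 ]
trayBR [0.6498 0.1348 0.014 ]
```

```bash
python3 - <<'E'
from h import *
C=cal('top')
for n,u,v,z in [('filter',254.6,168,.103),('cap',296.6,199,.139),('pad',329.8,156.6,.167),('flange',291.6,168.6,.063),('tap',257,219.4,.03)]: print(n,np.round(unproj(C,u-.0,v,z),4))
E
```

```text
filter [0.6083 0.0712 0.103 ]
cap [ 0.5302 -0.0293  0.139 ]
pad [ 0.6208 -0.1027  0.167 ]
flange [ 0.6157 -0.0133  0.063 ]
tap [0.4936 0.0731 0.03  ]
```

```bash
python3 - <<'E'
from h import *
m=np.load('C1.npy'); C=(m[0],m[1],m[2][0])
for z in (.135,.15):
  a=unproj(C,240,188.5,z); b=unproj(C,245.5,242.5,z); d=b-a; print(a,b,np.degrees(np.arctan2(d[1],d[0])))
goto(.6215,-.1014,.215,np.pi+np.radians(2))
E
```

```text
[ 0.59477496 -0.1067511   0.135     ] [ 0.65796726 -0.10444763  0.135     ] 2.087605833225573
[ 0.59116723 -0.10309122  0.15      ] [ 0.65167761 -0.10088551  0.15      ] 2.0876058332255543
t 3.13 shift [-41.5 -82.3 115.8] turn -1.9 rows 3.5
```

```bash
python3 -m pendant '[[[-41,-82,50],-2],[[-41,-82,80],-2],[[-41,-82,100],-2],[[-41,-82,116],-2],[[-41,-82,116],-2],[[-41,-82,116],-2],[[-41,-82,116],-2]]' 0.6 25; python3 - <<'E'
from h import *
save('w2.png',robot.read_camera('wrist')); goto(.6215,-.1014,.134,np.pi+np.radians(2))
C=cal('wrist'); s=robot.observe()
for y in(-.0276,0,.0276): print(proj(C,np.array(s['tool_pos'])+[0,y,0]))
E
```

```text
time: 3.72
tool_pos: [0.6217, -0.1004, 0.2171]
tool_rot: [-3.141, 0.004, -3.104]
contact_force: [-0.9, 0.1, 0.7]
opening: 0.0561
t 3.77 shift [ 1.  -0.9 83.8] turn 0.2 rows 2.0
[266.83760496 246.7540958 ]
[320.63651854 248.66480859]
[374.27914922 250.56997086]
```

View pics/w2.png

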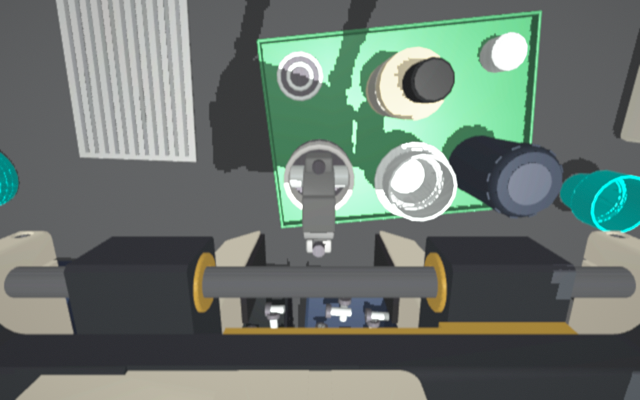

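The grey piston at (319,190) sits centred between the fingers (midline about 321), so I'll go down and grip it.

```bash
python3 -m pendant '[[[1,-1,30],0],[[1,-1,60],0],[[1,-1,83],0],[[1,-1,83],0],[[1,-1,83],0],[[1,-1,83],0]]'; python3 -m pendant '[[[0,0,0],0],[[0,0,0],0],[[0,0,0],0],[[0,0,0],0],[[0,0,0],0],[[0,0,0],0]]' 0 40; python3 -c "
from h import *
print(np.round(robot.observe()['tool_pos'],4)); goto(.6215,-.1014,.134,np.pi+np.radians(2))"
```

```text
time: 4.27
tool_pos: [0.623, -0.1014, 0.1379]
tool_rot: [-3.139, 0.01, -3.103]
contact_force: [0.5, 0.6, 0.4]
opening: 0.0549
time: 4.77
tool_pos: [0.623, -0.1013, 0.1381]
tool_rot: [-3.139, 0.01, -3.103]
contact_force: [-1.1, 1.2, 1.3]
opening: 0.0216
[ 0.623  -0.1013  0.1381]
t 4.77 shift [1.6 0.  4. ] turn 0.2 rows 0.1
```

```bash
python3 -m pendant '[[[0,0,-10],0],[[0,0,-25],0],[[0,0,-45],0],[[0,0,-45],0],[[0,0,-45],0]]'; python3 -c "
from h import *
goto(.565,-.303,.183,np.pi+.038)"
```

```text
time: 5.18
tool_pos: [0.6229, -0.1014, 0.1834]
tool_rot: [-3.139, 0.012, -3.103]
contact_force: [-1.5, -0.4, -7.3]
opening: 0.0218
t 5.18 shift [ 6.570e+01 -1.992e+02  1.000e-01] turn 0.0 rows 5.0
```

```bash
python3 -m pendant '[[[6,-20,0],0],[[16,-48,0],0],[[26,-80,0],0],[[36,-112,0],0],[[46,-144,0],0],[[56,-174,0],0],[[63,-190,0],0],[[66,-199,0],0],[[66,-199,0],0],[[66,-199,0],0]]'; python3 - <<'E'
from h import *
goto(.565,-.303,.141,np.pi+.038); save('w3.png',robot.read_camera('wrist'));save('s3.png',robot.read_camera('side'))
E
```

```text
time: 6.02
tool_pos: [0.5644, -0.3019, 0.1819]
tool_rot: [-3.141, 0.01, -3.103]
contact_force: [0.3, 1.4, -6.9]
opening: 0.0216
t 6.02 shift [-0.1 -1.1 40.9] turn 0.0 rows 1.0
```

View pics/s3.png

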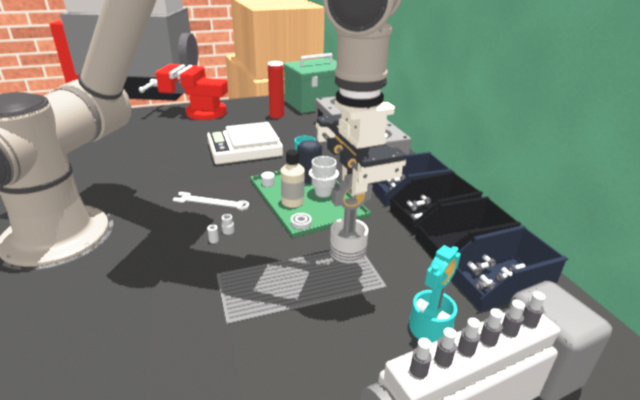

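The piston is held upright above the mat's far end (side 349,220). Lowering it now.

```bash
python3 -m pendant '[[[0,0,15],0],[[0,0,28],0],[[0,0,37],0],[[0,0,41],0],[[0,0,42],0],[[0,0,42],0],[[0,0,42],0]]'; python3 -m pendant '[[[0,0,0],0],[[0,0,1],0],[[0,0,1],0]]'
```

```text
time: 6.7
tool_pos: [0.566, -0.3011, 0.1414]
tool_rot: [-3.14, 0.012, -3.101]
contact_force: [-0.6, 0.2, -6.1]
opening: 0.0216
time: 6.95
tool_pos: [0.5662, -0.3012, 0.1408]
tool_rot: [-3.139, 0.013, -3.101]
contact_force: [-1.0, 0.4, -7.4]
opening: 0.0212
```

```bash
python3 -m pendant '[[[0,0,1],0],[[0,0,2],0],[[0,0,2],0],[[0,0,2],0]]'; 
```

```text
time: 7.28
tool_pos: [0.5665, -0.3014, 0.1392]
tool_rot: [-3.139, 0.014, -3.101]
contact_force: [-0.2, 0.1, -3.1]
opening: 0.0215
```

```bash
python3 -m pendant '[[[0,0,0],0],[[0,0,0],0],[[0,0,0],0],[[0,0,0],0]]' 0.6; python3 -m pendant '[[[0,0,-20],0],[[0,0,-50],0],[[0,0,-75],0],[[0,0,-75],0]]';  python3 - <<'E'
from h import *
save('w4.png',robot.read_camera('wrist'));save('s4.png',robot.read_camera('side'))
goto(.5306,-.028,.225,np.pi+.05)
E
```

```text
time: 7.62
tool_pos: [0.5668, -0.3016, 0.1399]
tool_rot: [-3.138, 0.015, -3.101]
contact_force: [-0.0, -0.2, 0.3]
opening: 0.044
time: 7.95
tool_pos: [0.5677, -0.3029, 0.2213]
tool_rot: [-3.131, 0.023, -3.101]
contact_force: [0.3, 0.1, 1.2]
opening: 0.0549
t 8.05 shift [ 24.3 274.9 -10.7] turn -0.6 rows 6.6
```

View pics/s4.png

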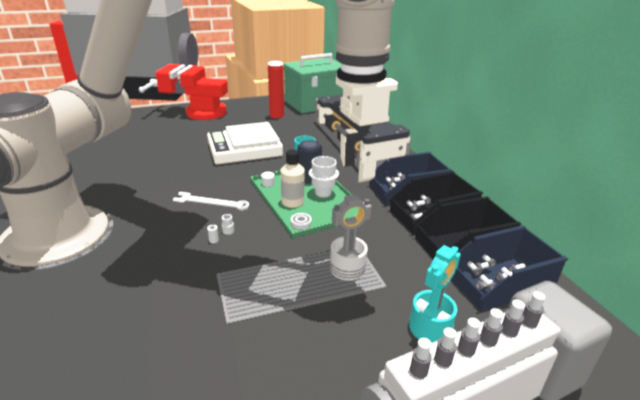

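View pics/w4.png

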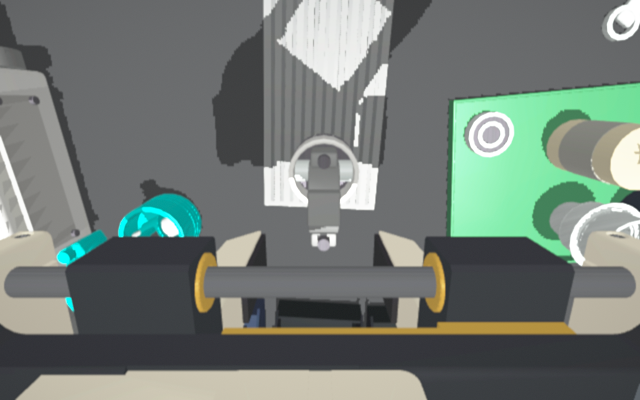

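The piston stands on the mat (side 348,258). The bottle is next.

```bash
python3 -m pendant '[[[2,25,-5],0],[[5,58,-10],0],[[9,98,-11],0],[[13,139,-11],0],[[16,180,-11],0],[[20,220,-11],0],[[23,255,-11],0],[[24,275,-11],0],[[24,275,-11],0],[[24,275,-11],0]]'; python3 -m pendant '[[[0,0,0],0],[[0,0,0],0]]';python3 - <<'E'
from h import *
save('w5.png',robot.read_camera('wrist'))
goto(.5306,-.028,.1145,np.pi+.05)
E
```

```text
time: 8.88
tool_pos: [0.5303, -0.027, 0.2245]
tool_rot: [-3.136, 0.016, -3.099]
contact_force: [0.2, 0.1, 1.3]
opening: 0.0549
time: 9.05
tool_pos: [0.5302, -0.028, 0.2237]
tool_rot: [-3.136, 0.014, -3.1]
contact_force: [-0.2, -0.1, -0.6]
opening: 0.0551
t 9.1 shift [  1.3   0.7 109.4] turn -0.5 rows 2.6
```

View pics/w5.png

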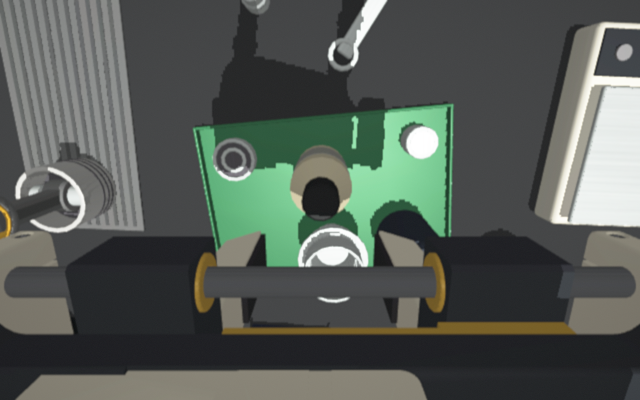

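```bash
python3 - <<'E'
from h import *
C=cal('wrist'); print(unproj(C,321,196.5,.139))
E
python3 -m pendant '[[[1,1,30],0],[[1,1,60],0],[[1,1,90],0],[[1,1,105],0],[[1,1,109],0],[[1,1,109],0],[[1,1,109],0],[[1,1,109],0]]'; python3 -m pendant '[[[0,0,0],0],[[0,0,0],0],[[0,0,0],0],[[0,0,0],0],[[0,0,0],0],[[0,0,0],0]]' 0 40; python3 -c "
from h import *
s=robot.observe();print(np.round(s['tool_pos'],4),s['tool_rot'])"
```

```text
[ 0.52637479 -0.02820063  0.139     ]
time: 9.77
tool_pos: [0.5319, -0.0282, 0.1163]
tool_rot: [-3.135, 0.017, -3.101]
contact_force: [-0.0, -0.3, 0.0]
opening: 0.0552
time: 10.27
tool_pos: [0.532, -0.028, 0.1166]
tool_rot: [-3.135, 0.018, -3.101]
contact_force: [-1.3, 0.9, 2.0]
opening: 0.0292
[ 0.532  -0.028   0.1166] [-3.13547518  0.01781804 -3.10081449]
```

```bash
python3 -m pendant '[[[0,0,-12],0],[[0,0,-30],0],[[0,0,-42],0],[[0,0,-42],0],[[0,0,-42],0],[[0,0,-42],0]]'; python3 -c "
from h import *
goto(.365,-.303,.159,np.pi+.04)"
```

```text
time: 10.77
tool_pos: [0.5305, -0.0276, 0.1574]
tool_rot: [-3.136, 0.016, -3.101]
contact_force: [0.5, -0.0, -3.6]
opening: 0.0288
t 10.77 shift [ 176.6 -268.4   -2.8] turn 0.0 rows 7.7
```

```bash
python3 -m pendant '[[[13,-20,0],0],[[32,-48,0],0],[[54,-82,0],0],[[76,-116,0],0],[[98,-150,0],0],[[120,-184,0],0],[[142,-218,0],0],[[162,-248,0],0],[[174,-264,-1],0],[[177,-268,-2],0]]'; python3 -m pendant '[[[2,-1,0],0],[[2,-1,0],0],[[2,-1,0],0]]';  python3 - <<'E'
from h import *
save('w6.png',robot.read_camera('wrist'))
goto(.365,-.303,.119,np.pi+.04)
E
```

```text
time: 11.6
tool_pos: [0.3623, -0.305, 0.157]
tool_rot: [-3.137, 0.014, -3.105]
contact_force: [1.1, 0.5, -3.2]
opening: 0.0289
time: 11.85
tool_pos: [0.3605, -0.305, 0.1564]
tool_rot: [-3.138, 0.013, -3.104]
contact_force: [0.7, -0.3, -3.1]
opening: 0.029
t 11.9 shift [-3.9  1.9 37.6] turn -0.1 rows 0.9
```

View pics/w6.png

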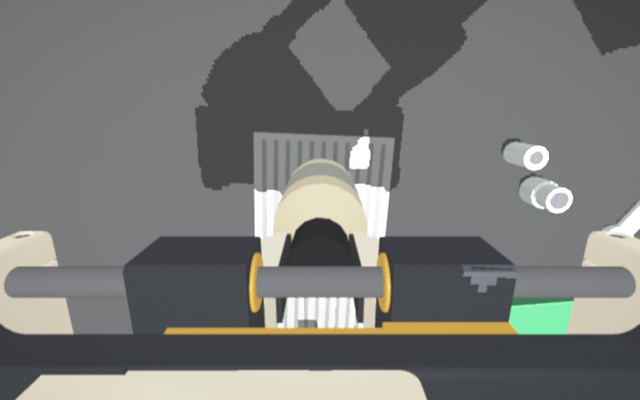

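```bash
python3 -m pendant '[[[-4,2,14],0],[[-4,2,28],0],[[-4,2,34],0],[[-4,2,37],0],[[-4,2,38],0],[[-4,2,38],0],[[-4,2,38],0]]'; python3 -m pendant '[[[0,0,1],0],[[0,0,2],0],[[0,0,2],0],[[0,0,2],0]]'
```

```text
time: 12.48
tool_pos: [0.3655, -0.3031, 0.1192]
tool_rot: [-3.137, 0.014, -3.103]
contact_force: [-1.1, -0.3, -2.0]
opening: 0.0291
time: 12.82
tool_pos: [0.3657, -0.3033, 0.1176]
tool_rot: [-3.136, 0.015, -3.103]
contact_force: [-0.0, -0.1, -0.2]
opening: 0.029
```

```bash
python3 -m pendant '[[[0,0,0],0],[[0,0,0],0],[[0,0,0],0],[[0,0,0],0]]' 0.6; python3 -m pendant '[[[0,0,-20],0],[[0,0,-60],0],[[0,0,-100],0],[[0,0,-110],0],[[0,0,-110],0],[[0,0,-110],0]]' 1;  python3 - <<'E'
from h import *
save('s7.png',robot.read_camera('side'))
goto(.49,-.115,.227,np.pi*.75)
E
```

```text
time: 13.15
tool_pos: [0.3657, -0.3035, 0.1177]
tool_rot: [-3.136, 0.015, -3.103]
contact_force: [-0.4, 0.7, -0.4]
opening: 0.0509
time: 13.65
tool_pos: [0.3641, -0.3029, 0.2279]
tool_rot: [-3.135, 0.016, -3.103]
contact_force: [-1.0, 0.2, -1.0]
opening: 0.0894
t 13.7 shift [-133.4  182.5    0.9] turn 47.2 rows 6.6
```

View pics/s7.png

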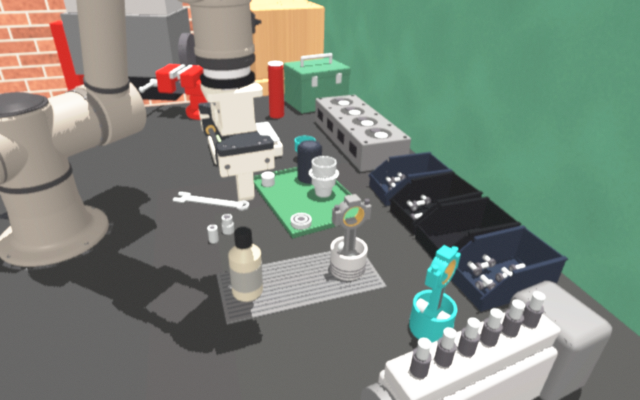

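The bottle (246,265) and piston (348,258) both stand on the mat. I'll go to the filter next, turning the jaws along x on the way.

```bash
python3 -m pendant '[[[-13,18,0],5],[[-30,42,0],11],[[-54,73,0],18],[[-78,106,0],25],[[-103,140,0],32],[[-125,170,0],39],[[-145,200,0],46],[[-165,228,0],53],[[-188,258,0],60],[[-208,285,0],66]]'; python3 -c "
from h import *
goto(.6077,.0735,.215,np.pi/2+.1)"
```

```text
time: 14.53
tool_pos: [0.5552, -0.016, 0.2263]
tool_rot: [3.134, 0.008, 2.102]
contact_force: [0.4, -1.0, 1.1]
opening: 0.0917
t 14.53 shift [50.6 90.6 11.5] turn 24.7 rows 3.5
```

```bash
python3 -m pendant '[[[14,25,3],7],[[28,50,7],14],[[42,75,10],20],[[50,90,11],24],[[51,91,11],25],[[51,91,11],25],[[51,91,11],25],[[51,91,11],25]]'; python3 - <<'E'
from h import *
save('w8.png',robot.read_camera('wrist')); C=cal('wrist'); s=robot.observe(); print(proj(C,s['tool_pos']))
goto(.6077,.0735,.055,np.pi/2+.1)
for q in ['filter','cup_top','tappet']: print(q,[(np.round(np.array(d['xy'])*[640,400],1),round(d['p'],2)) for d in robot.find_in('wrist',q)][:3])
E
```

```text
time: 15.2
tool_pos: [0.6073, 0.073, 0.2151]
tool_rot: [3.133, 0.005, 1.666]
contact_force: [-0.3, -0.6, 0.5]
opening: 0.0919
[317.7005045  249.33943716]
t 15.25 shift [  1.3  -1.2 160.4] turn -0.3 rows 3.8
filter [(array([315.5, 188.1]), 0.79), (array([265.7, 201.9]), 0.67)]
cup_top [(array([358. ,  46.3]), 0.8), (array([317.3, 257.8]), 0.76)]
tappet [(array([211.9, 161.7]), 0.82)]
```

View pics/w8.png

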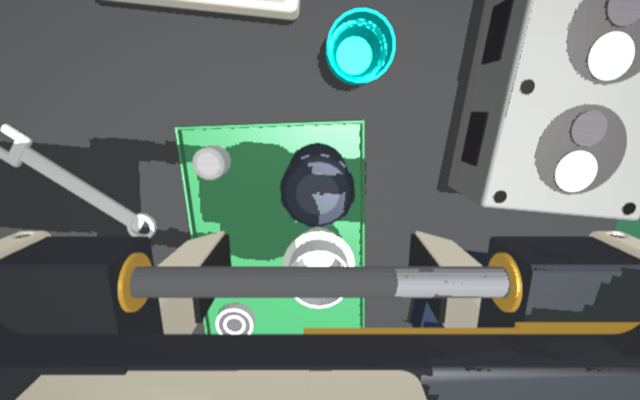

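```bash
python3 - <<'E'
from h import *
C=cal('wrist'); print(unproj(C,318.5,188,.103))
E
python3 -m pendant '[[[1,0,35],0],[[1,0,75],0],[[1,0,110],0],[[1,0,135],0],[[1,0,150],0],[[1,0,157],0],[[1,0,160],0],[[1,0,160],0],[[1,0,160],0]]'
```

```text
[0.60859269 0.0782528  0.103     ]
time: 16.15
tool_pos: [0.6102, 0.0736, 0.0572]
tool_rot: [3.129, 0.005, 1.665]
contact_force: [-0.0, -0.9, -0.5]
opening: 0.0917
```

```bash
python3 -m pendant '[[[3,0,0],0],[[3,0,0],0]]'; python3 -m pendant '[[[0,0,0],0],[[0,0,0],0],[[0,0,0],0],[[0,0,0],0],[[0,0,0],0],[[0,0,0],0]]' 0 45; python3 -c "
from h import *
s=robot.observe();print(np.round(s['tool_pos'],4),s['tool_rot'])"
```

```text
time: 16.32
tool_pos: [0.6108, 0.077, 0.0588]
tool_rot: [3.126, 0.005, 1.665]
contact_force: [0.1, 0.1, -0.5]
opening: 0.0914
time: 16.82
tool_pos: [0.6093, 0.0769, 0.0588]
tool_rot: [3.129, 0.005, 1.665]
contact_force: [-4.9, -0.4, 5.5]
opening: 0.0633
[0.6093 0.0769 0.0588] [3.12948164 0.00488789 1.66543376]
```

```bash
python3 -m pendant '[[[0,0,-12],0],[[0,0,-35],0],[[0,0,-65],0],[[0,0,-100],0],[[0,0,-125],0],[[0,0,-140],0],[[0,0,-140],0],[[0,0,-140],0],[[0,0,-140],0]]'; python3 -c "
from h import *
goto(.4655,-.303,.2,np.pi)"
```

```text
time: 17.57
tool_pos: [0.6066, 0.0774, 0.1967]
tool_rot: [3.133, 0.005, 1.665]
contact_force: [-0.5, 0.4, -3.5]
opening: 0.0634
t 17.57 shift [-365.4 -176.4   -3.2] turn -84.6 rows 11.8
```

```bash
python3 -m pendant '[[[-15,-7,0],-4],[[-40,-20,0],-10],[[-72,-35,0],-17],[[-106,-51,0],-24],[[-140,-68,0],-31],[[-174,-84,0],-38],[[-208,-101,0],-45],[[-242,-117,0],-52],[[-276,-133,0],-59],[[-308,-149,0],-66]]'; python3 -c "
from h import *
goto(.4655,-.303,.2,np.pi)"
```

```text
time: 18.4
tool_pos: [0.4869, -0.2418, 0.1948]
tool_rot: [3.141, 0.007, 2.776]
contact_force: [0.3, -0.6, -3.0]
opening: 0.0638
t 18.4 shift [ -1.9 -64.8  -5.3] turn -20.9 rows 2.9
```

```bash
python3 -m pendant '[[[-1,-25,-3],-7],[[-2,-48,-5],-14],[[-2,-60,-5],-19],[[-2,-65,-5],-21],[[-2,-65,-5],-21],[[-2,-65,-5],-21],[[-2,-65,-5],-21]]'; python3 - <<'E'
from h import *
save('w9.png',robot.read_camera('wrist'));save('s9.png',robot.read_camera('side'))
goto(.4655,-.303,.062,np.pi)
E
```

```text
time: 18.98
tool_pos: [0.4653, -0.3024, 0.1986]
tool_rot: [-3.141, 0.005, -3.141]
contact_force: [0.9, -0.2, -3.2]
opening: 0.0637
t 19.08 shift [  0.9  -0.5 137.2] turn 0.1 rows 3.3
```

View pics/w9.png

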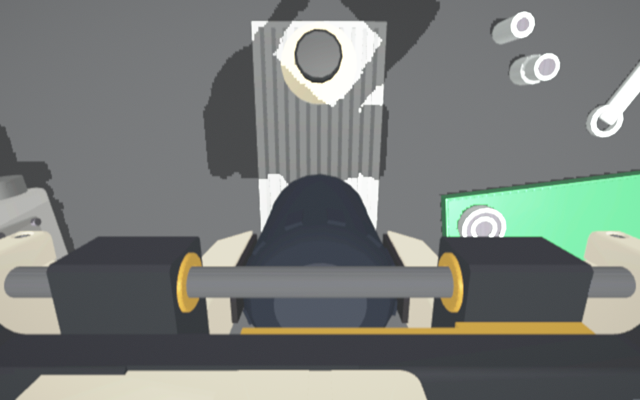

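View pics/s9.png

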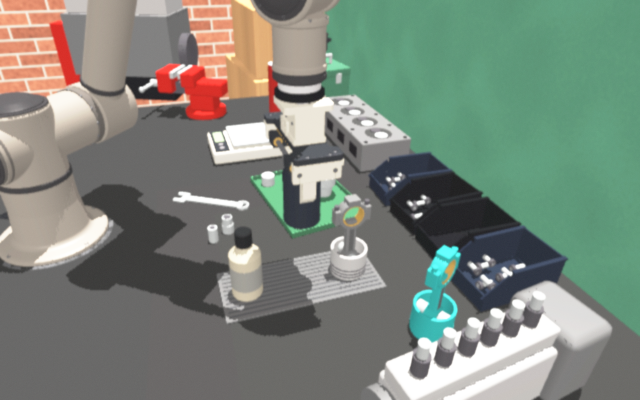

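```bash
python3 -m pendant '[[[1,0,25],0],[[1,0,55],0],[[1,0,85],0],[[1,0,110],0],[[1,0,125],0],[[1,0,132],0],[[1,0,136],0],[[1,0,136],0],[[1,0,136],0]]';python3 -m pendant '[[[0,0,1],0],[[0,0,2],0],[[0,0,2],0],[[0,0,2],0]]'
```

```text
time: 19.83
tool_pos: [0.4661, -0.3028, 0.0642]
tool_rot: [-3.139, 0.007, -3.14]
contact_force: [0.4, -0.2, -3.0]
opening: 0.0634
time: 20.17
tool_pos: [0.4662, -0.3029, 0.0627]
tool_rot: [-3.139, 0.007, -3.14]
contact_force: [0.4, 0.4, -2.3]
opening: 0.0635
```

```bash
python3 -m pendant '[[[0,0,1],0],[[0,0,3],0],[[0,0,3],0],[[0,0,3],0]]'
```

```text
time: 20.5
tool_pos: [0.4665, -0.3032, 0.0601]
tool_rot: [-3.138, 0.008, -3.14]
contact_force: [-0.8, -0.1, 1.8]
opening: 0.0633
```

Contact. Releasing the filter and going up.

```bash
python3 -m pendant '[[[0,0,0],0],[[0,0,0],0],[[0,0,0],0],[[0,0,0],0],[[0,0,0],0]]' 1; python3 -m pendant '[[[0,0,-20],0],[[0,0,-60],0],[[0,0,-100],0],[[0,0,-135],0],[[0,0,-155],0],[[0,0,-160],0],[[0,0,-160],0],[[0,0,-160],0]]';  python3 - <<'E'
from h import *
save('s10.png',robot.read_camera('side'));a=robot.read_camera('top'); save('t10.png',cv2.resize(a[120:310,220:480],None,fx=3,fy=3))
goto(.6163,-.012,.2,np.pi)
E
```

```text
time: 20.92
tool_pos: [0.4665, -0.3032, 0.06]
tool_rot: [-3.138, 0.008, -3.14]
contact_force: [0.0, 0.3, -0.2]
opening: 0.09
time: 21.58
tool_pos: [0.4647, -0.3023, 0.2188]
tool_rot: [-3.14, 0.007, -3.14]
contact_force: [-0.2, 0.1, 0.2]
opening: 0.0921
t 21.68 shift [-152.1  289.9   18.6] turn 0.1 rows 7.9
```

View pics/s10.png

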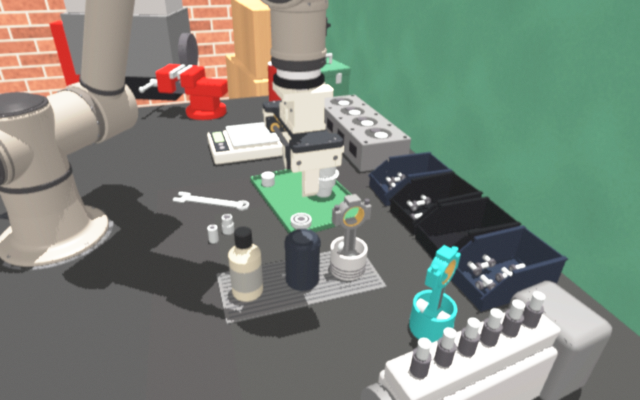

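View pics/t10.png

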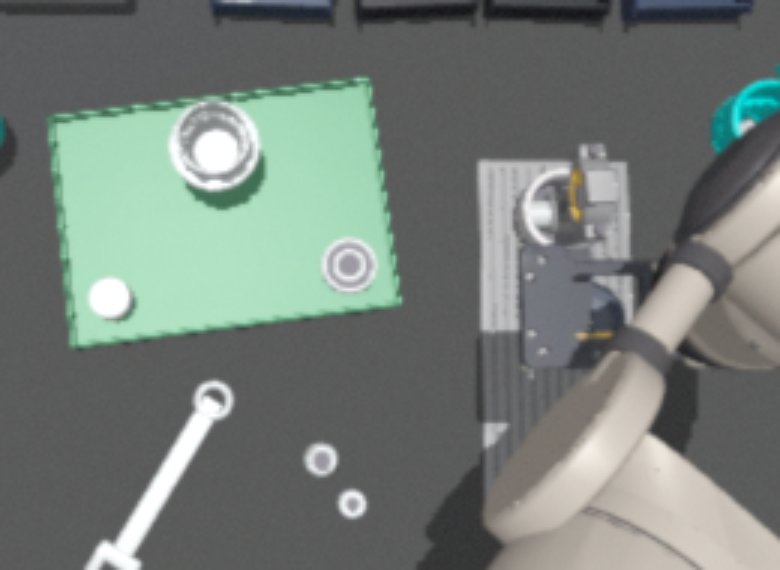

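All three stand on the mat, bottle (246,268), filter (302,255) and piston (348,258). Next is the cup.

```bash
python3 -m pendant '[[[-12,24,1],0],[[-32,60,3],0],[[-51,97,6],0],[[-70,134,9],0],[[-90,170,12],0],[[-110,208,15],0],[[-130,246,18],0],[[-146,277,19],0],[[-152,290,19],0],[[-152,290,19],0]]';  python3 -m pendant '[[[0,0,0],0],[[0,0,0],0]]'; python3 - <<'E'
from h import *
a=robot.read_camera('wrist');save('w11.png',a);save('w11c.png',cv2.resize(a[130:280,220:420],None,fx=4,fy=4)); C=cal('wrist'); s=robot.observe(); print(proj(C,s['tool_pos']))
goto(.6163,-.012,.0685,np.pi)
E
```

```text
time: 22.52
tool_pos: [0.6164, -0.0084, 0.1973]
tool_rot: [3.141, 0.002, -3.136]
contact_force: [-0.1, -1.1, 0.1]
opening: 0.0917
time: 22.68
tool_pos: [0.6156, -0.0091, 0.1959]
tool_rot: [3.141, -0.0, -3.136]
contact_force: [0.7, 0.5, -0.4]
opening: 0.0918
[320.57331495 248.59680887]
t 22.73 shift [ -0.6  -2.4 127.9] turn 0.3 rows 3.1
```

View pics/w11c.png

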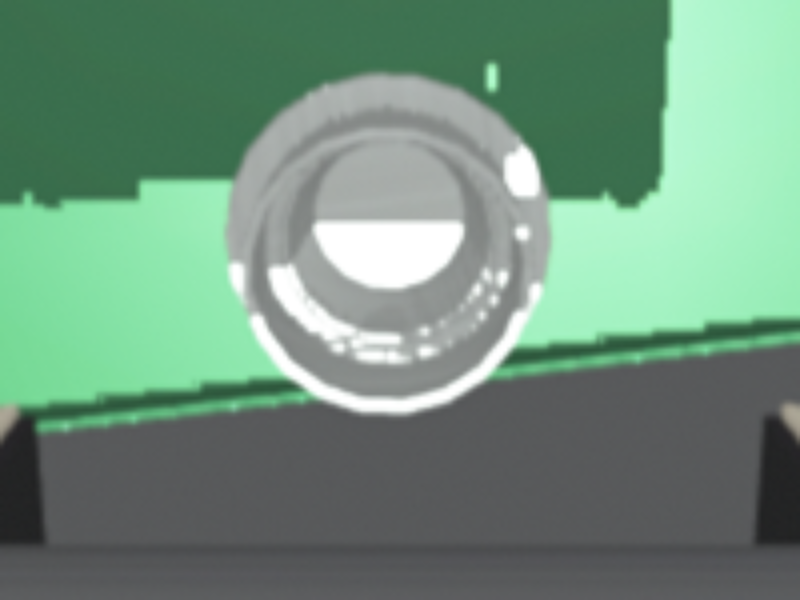

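View pics/w11.png

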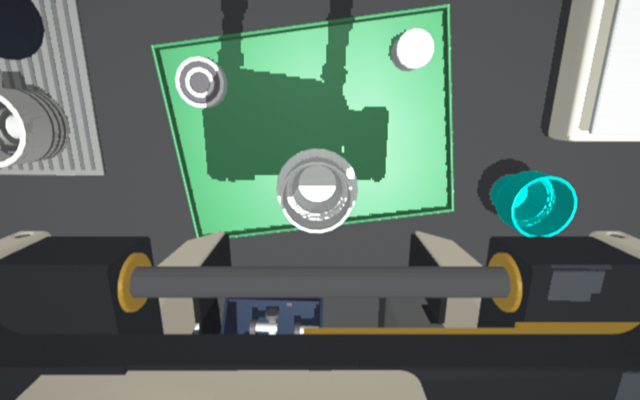

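```bash
python3 - <<'E'
from h import *
C=cal('wrist'); print(unproj(C,317.3,197.5,.093))
E
```

```text
[ 0.61640204 -0.01194581  0.093     ]
```

```bash
python3 -m pendant '[[[-1,-2,30],0],[[-1,-3,65],0],[[-1,-3,95],0],[[-1,-3,115],0],[[-1,-3,122],0],[[-1,-3,125],0],[[-1,-3,125],0],[[-1,-3,125],0]]'; python3 -c "
from h import *
goto(.6163,-.0119,.070,np.pi)"
```

```text
time: 23.4
tool_pos: [0.6177, -0.0133, 0.0731]
tool_rot: [-3.141, 0.003, -3.138]
contact_force: [0.3, -0.2, -0.0]
opening: 0.0916
t 23.4 shift [1.4 1.4 3.1] turn 0.2 rows 0.1
```

```bash
python3 -m pendant '[[[1,1,2],0],[[1,1,4],0],[[1,1,4],0],[[1,1,4],0],[[1,1,4],0]]'; python3 -m pendant '[[[0,0,0],0],[[0,0,0],0],[[0,0,0],0],[[0,0,0],0],[[0,0,0],0],[[0,0,0],0]]' 0 20; python3 - <<'E'
from h import *
save('w12.png',robot.read_camera('wrist')); s=robot.observe();print(np.round(s['tool_pos'],4),s['tool_rot'])
E
```

```text
time: 23.82
tool_pos: [0.6168, -0.0122, 0.0694]
tool_rot: [-3.141, 0.003, -3.138]
contact_force: [-0.4, 0.2, 0.1]
opening: 0.0916
time: 24.32
tool_pos: [0.6168, -0.0121, 0.0693]
tool_rot: [-3.141, 0.003, -3.138]
contact_force: [0.5, 0.4, -0.7]
opening: 0.06
[ 0.6168 -0.0122  0.0693] [-3.14148352  0.00345032 -3.13772375]
```

View pics/w12.png

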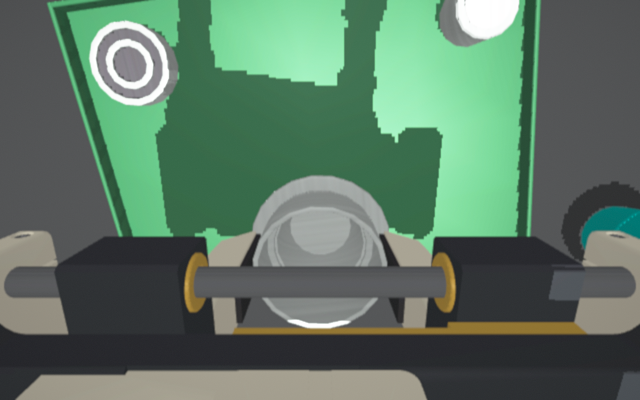

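Gripped at 60 mm opening. Lifting straight up, slowly at first.

```bash
python3 -m pendant '[[[0,0,-2],0],[[0,0,-5],0],[[0,0,-9],0],[[0,0,-14],0],[[0,0,-20],0],[[0,0,-28],0],[[0,0,-36],0],[[0,0,-44],0],[[0,0,-50],0],[[0,0,-50],0]]'; python3 - <<'E'
from h import *
save('s13.png',robot.read_camera('side')[100:260,200:420]); 
a=cv2.imread('pics/s13.png'); cv2.imwrite('pics/s13.png',cv2.resize(a,None,fx=3,fy=3))
E
```

```text
time: 25.2
tool_pos: [0.6175, -0.0122, 0.1213]
tool_rot: [-3.141, 0.007, -3.138]
contact_force: [0.4, 0.4, -0.8]
opening: 0.0599
```

View pics/s13.png

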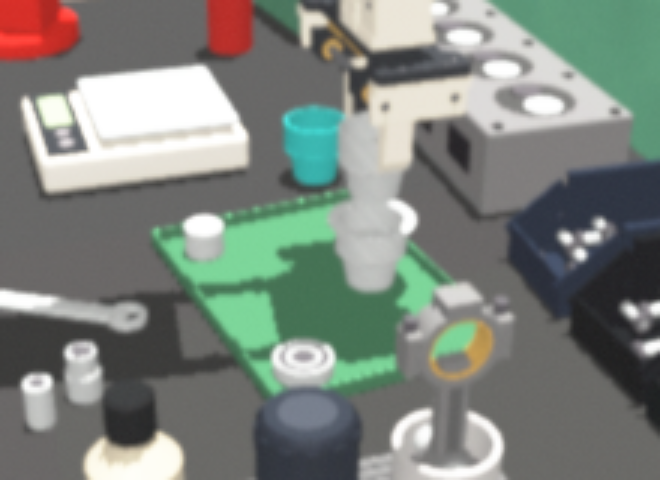

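```bash
python3 -m pendant '[[[0,0,-15],0],[[0,0,-40],0],[[0,0,-65],0],[[0,0,-80],0],[[0,0,-80],0],[[0,0,-80],0]]'; python3 - <<'E'
from h import *
C=cal('top'); P=[unproj(C,u,v,.055) for u,v in [(132.4,188),(192.4,189),(190.4,243.4),(129,243.4)]]
print(np.round(P,4)); c=np.mean(P,0); print(c); goto(.499,.292,.2,np.pi)
E
```

```text
time: 25.75
tool_pos: [0.6167, -0.0122, 0.2002]
tool_rot: [-3.141, 0.006, -3.138]
contact_force: [0.1, 0.6, -2.3]
opening: 0.0601
[[0.5678 0.3733 0.055 ]
 [0.5657 0.2284 0.055 ]
 [0.4338 0.2271 0.055 ]
 [0.4339 0.3724 0.055 ]]
[0.50030407 0.30028482 0.055     ]
t 25.75 shift [116.5 304.7  -0.6] turn 0.2 rows 7.8
```

```bash
python3 -m pendant '[[[0,22,0],0],[[1,55,0],0],[[2,92,0],0],[[4,130,0],0],[[6,168,0],0],[[8,206,0],0],[[10,244,0],0],[[10,274,0],0],[[10,290,0],0],[[10,292,0],0]]'; python3 -m pendant '[[[0,0,0],0],[[0,0,0],0],[[0,0,0],0]]'; python3 - <<'E'
from h import *
C=cal('wrist');a=robot.read_camera('wrist'); save('w14.png',a); goto(.5,.301,.13,np.pi)
m=np.array([C[0],C[1],np.tile(C[2],(3,1))]);np.save('C14.npy',m)
E
```

```text
time: 26.58
tool_pos: [0.6041, 0.2828, 0.1975]
tool_rot: [-3.141, 0.002, -3.134]
contact_force: [-0.1, 0.0, -1.6]
opening: 0.0598
time: 26.83
tool_pos: [0.6042, 0.2811, 0.1967]
tool_rot: [-3.14, 0.001, -3.135]
contact_force: [0.7, -0.0, -1.1]
opening: 0.0601
t 26.88 shift [104.4  20.6  66.9] turn 0.3 rows 3.0
```

View pics/w14.png

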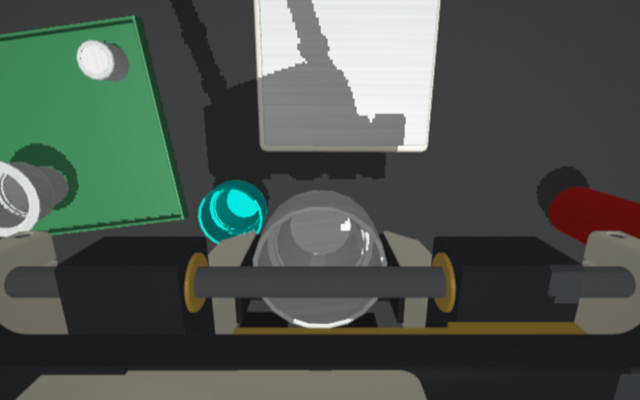

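```bash
python3 - <<'E'
from h import *
a=cv2.imread('pics/w14.png'); cv2.imwrite('pics/w14c.png',cv2.resize(a[0:170,240:450],None,fx=3.7,fy=3.5,interpolation=cv2.INTER_CUBIC))
m=np.load('C14.npy'); C=(m[0],m[1],m[2][0])
for u,v in [(264,144),(430,144),(259,0),(436,0)]: print(unproj(C,u,v,.055))
E
```

```text
[0.56619028 0.23047782 0.055     ]
[0.56528056 0.37855694 0.055     ]
[0.45163579 0.23084171 0.055     ]
[0.4508807  0.37264239 0.055     ]
```

View pics/w14c.png

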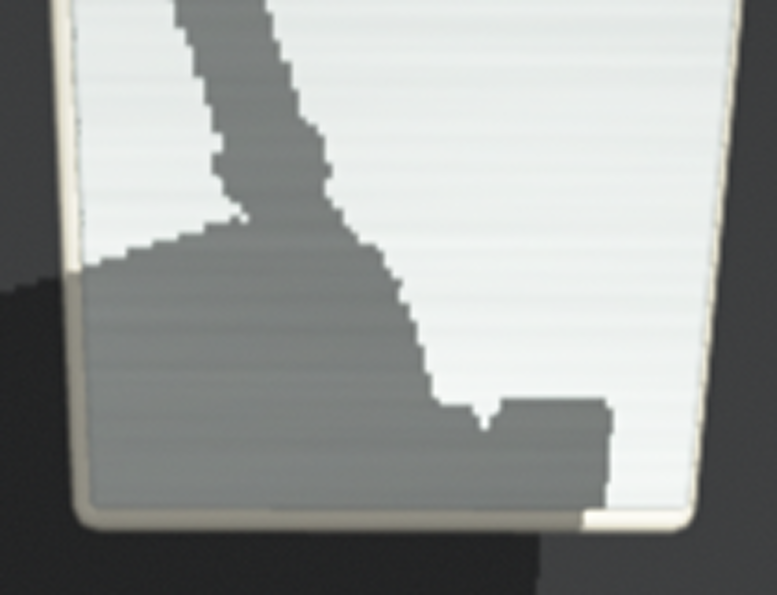

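```bash
python3 -m pendant '[[[15,4,0],0],[[45,9,10],0],[[75,16,25],0],[[98,20,45],0],[[104,22,62],0],[[105,22,67],0],[[105,22,67],0],[[105,22,67],0],[[105,22,67],0]]'; python3 -c "
from h import *
goto(.4995,.302,.094,np.pi)"
```

```text
time: 27.63
tool_pos: [0.5012, 0.302, 0.1311]
tool_rot: [-3.141, 0.004, -3.137]
contact_force: [-0.1, 0.2, -0.6]
opening: 0.0595
t 27.63 shift [ 1.8 -0.  37.1] turn 0.3 rows 0.9
```

```bash
python3 -m pendant '[[[2,0,12],0],[[2,0,24],0],[[2,0,32],0],[[2,0,36],0],[[2,0,37],0],[[2,0,37],0],[[2,0,37],0]]'; python3 -m pendant '[[[0,0,1],0],[[0,0,2],0],[[0,0,2],0],[[0,0,2],0]]'
```

```text
time: 28.22
tool_pos: [0.4999, 0.3021, 0.0947]
tool_rot: [-3.141, 0.005, -3.137]
contact_force: [-0.1, 0.4, -1.5]
opening: 0.0602
time: 28.55
tool_pos: [0.4999, 0.3022, 0.0929]
tool_rot: [-3.142, 0.006, -3.137]
contact_force: [-1.1, 0.3, -1.7]
opening: 0.0599
```

```bash
python3 -m pendant '[[[0,0,1],0],[[0,0,2],0],[[0,0,2],0],[[0,0,2],0]]'
```

```text
time: 28.88
tool_pos: [0.5002, 0.3023, 0.0913]
tool_rot: [3.141, 0.006, -3.137]
contact_force: [-0.9, 0.0, 3.6]
opening: 0.0598
```

Contact (force up 3.6 N). Releasing the cup and going up.

```bash
python3 -m pendant '[[[0,0,0],0],[[0,0,0],0],[[0,0,0],0],[[0,0,0],0],[[0,0,0],0]]' 1; python3 -m pendant '[[[0,0,-10],0],[[0,0,-40],0],[[0,0,-80],0],[[0,0,-110],0],[[0,0,-130],0],[[0,0,-130],0],[[0,0,-130],0]]';  python3 - <<'E'
from h import *
a=robot.read_camera('wrist');save('w15.png',a);save('s15.png',robot.read_camera('side'))
goto(.4665,-.3032,.22,np.pi)
E
```

```text
time: 29.3
tool_pos: [0.5, 0.3023, 0.0911]
tool_rot: [3.141, 0.006, -3.137]
contact_force: [0.1, -0.4, 0.3]
opening: 0.0882
time: 29.88
tool_pos: [0.4997, 0.3025, 0.223]
tool_rot: [3.14, 0.009, -3.137]
contact_force: [-0.6, -0.4, -0.7]
opening: 0.0919
t 29.98 shift [ 3.49e+01 -6.05e+02  6.00e-01] turn 0.3 rows 14.5
```

View pics/w15.png

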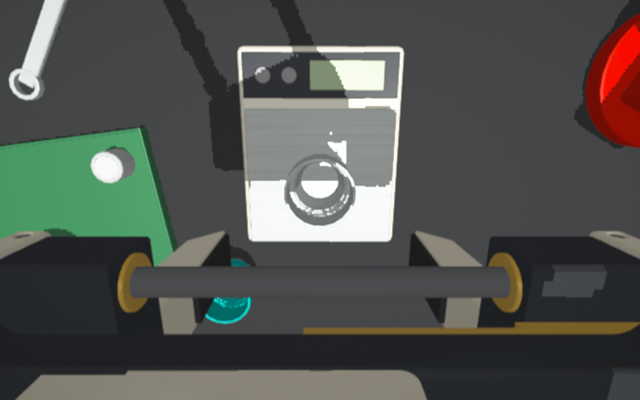

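View pics/s15.png

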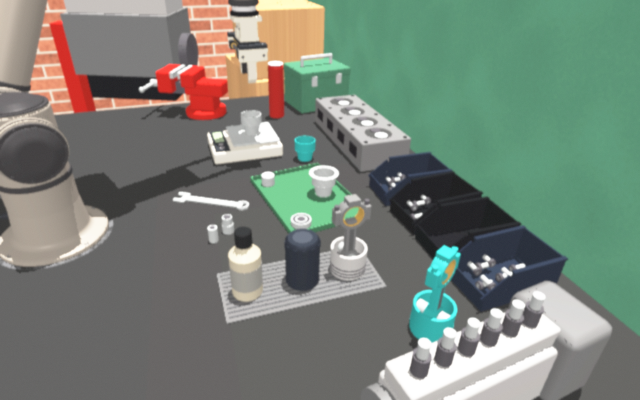

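```bash
python3 - <<'E'
from h import *
C=cal('wrist'); P=[unproj(C,u,v,.055) for u,v in [(246,107.5),(396,107.5),(392,239.5),(249,239.5)]]
print(np.round(P,3),np.mean(P,0)); print(unproj(C,320,179.5,.058),unproj(C,320,189.5,.115))
E
```

```text
[[0.43  0.232 0.055]
 [0.429 0.373 0.055]
 [0.562 0.377 0.055]
 [0.563 0.228 0.055]] [0.495872   0.30249328 0.055     ]
[0.49768681 0.30178682 0.058     ] [0.49362103 0.30173532 0.115     ]
```

The cup is upright and centred on the pan to about 3 mm. Now I'll put the filter back.

```bash
python3 -m pendant '[[[1,-20,0],0],[[3,-50,0],0],[[5,-90,0],0],[[7,-130,0],0],[[10,-170,0],0],[[12,-210,0],0],[[14,-250,0],0],[[17,-290,0],0],[[19,-330,0],0],[[21,-370,0],0]]'; python3 -c "
from h import *
goto(.4665,-.3032,.22,np.pi)"
```

```text
time: 30.82
tool_pos: [0.4781, -0.0697, 0.2192]
tool_rot: [3.141, 0.002, -3.137]
contact_force: [-0.1, 0.5, 0.6]
opening: 0.0917
t 30.82 shift [  12.7 -233.4   -0.9] turn 0.3 rows 5.6
```

```bash
python3 -m pendant '[[[2,-38,-1],0],[[4,-78,-1],0],[[6,-118,-1],0],[[8,-158,-1],0],[[10,-198,-1],0],[[12,-224,-1],0],[[13,-233,-1],0],[[13,-233,-1],0],[[13,-233,-1],0],[[13,-233,-1],0]]';  python3 - <<'E'
from h import *
a=robot.read_camera('wrist');save('w16.png',a)
goto(.4665,-.3032,.060,np.pi)
E
```

```text
time: 31.65
tool_pos: [0.4661, -0.3011, 0.2196]
tool_rot: [3.14, 0.001, -3.136]
contact_force: [-1.2, -0.7, 0.5]
opening: 0.0917
t 31.7 shift [ 1.000e-01 -2.400e+00  1.599e+02] turn 0.4 rows 3.8
```

View pics/w16.png

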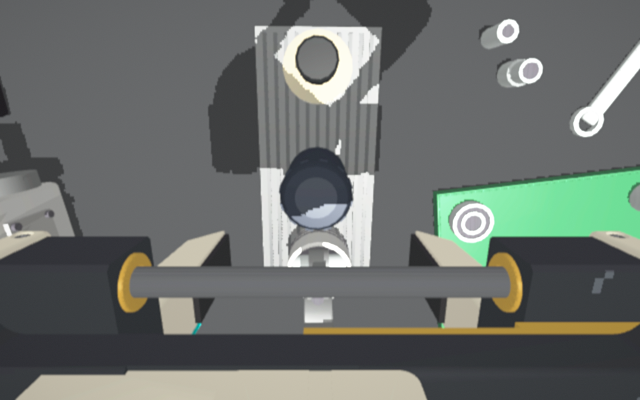

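```bash
python3 -m pendant '[[[0,-2,35],0],[[0,-2,75],0],[[0,-2,110],0],[[0,-2,135],0],[[0,-2,150],0],[[0,-2,158],0],[[0,-2,163],0],[[0,-2,163],0],[[0,-2,163],0],[[0,-2,163],0]]'; python3 -m pendant '[[[0,0,0],0],[[0,0,0],0],[[0,0,0],0],[[0,0,0],0],[[0,0,0],0],[[0,0,0],0]]' 0 45; python3 -c "
from h import *
s=robot.observe();print(np.round(s['tool_pos'],4),s['tool_rot'])"
```

```text
time: 32.53
tool_pos: [0.4673, -0.3031, 0.0582]
tool_rot: [-3.141, 0.003, -3.135]
contact_force: [0.8, -0.6, 0.2]
opening: 0.092
time: 33.03
tool_pos: [0.4674, -0.3035, 0.0585]
tool_rot: [-3.141, 0.004, -3.135]
contact_force: [-0.4, -1.7, 1.1]
opening: 0.0633
[ 0.4674 -0.3035  0.0585] [-3.14060021  0.00354886 -3.13501955]
```

```bash
python3 -m pendant '[[[0,0,-12],0],[[0,0,-35],0],[[0,0,-65],0],[[0,0,-100],0],[[0,0,-130],0],[[0,0,-141],0],[[0,0,-141],0],[[0,0,-141],0],[[0,0,-141],0]]'; python3 -c "
from h import *
goto(.6093,.0769,.2,1.665)"
```

```text
time: 33.78
tool_pos: [0.4661, -0.3026, 0.1975]
tool_rot: [3.14, 0.001, -3.135]
contact_force: [-0.7, -0.5, -3.6]
opening: 0.0633
t 33.78 shift [-145.7  378.6   -1.8] turn 85.0 rows 11.9
```

```bash
python3 -m pendant '[[[-5,14,0],3],[[-14,38,0],9],[[-27,70,0],16],[[-40,104,0],23],[[-53,138,0],30],[[-66,172,0],37],[[-79,206,0],44],[[-92,240,-1],51],[[-105,274,-1],58],[[-118,308,-1],65]]'; python3 -c "
from h import *
goto(.6093,.0769,.2,1.665)"
```

```text
time: 34.62
tool_pos: [0.581, 0.0065, 0.1969]
tool_rot: [-3.14, -0.003, 2.039]
contact_force: [0.8, -0.7, -2.7]
opening: 0.0635
t 34.62 shift [50.1 57.1 -3.1] turn 21.4 rows 3.0
```

```bash
python3 -m pendant '[[[18,20,-1],7],[[36,40,-2],14],[[47,53,-3],19],[[50,57,-3],21],[[50,57,-3],21],[[50,57,-3],21],[[50,57,-3],21],[[50,57,-3],21]]'; python3 - <<'E'
from h import *
a=robot.read_camera('wrist');save('w17.png',a)
goto(.6093,.0769,.061,1.665)
E
```

```text
time: 35.28
tool_pos: [0.6088, 0.076, 0.1993]
tool_rot: [-3.137, -0.002, 1.672]
contact_force: [0.2, 0.4, -2.3]
opening: 0.0639
t 35.33 shift [  0.6   1.  138.6] turn 0.4 rows 3.3
```

View pics/w17.png

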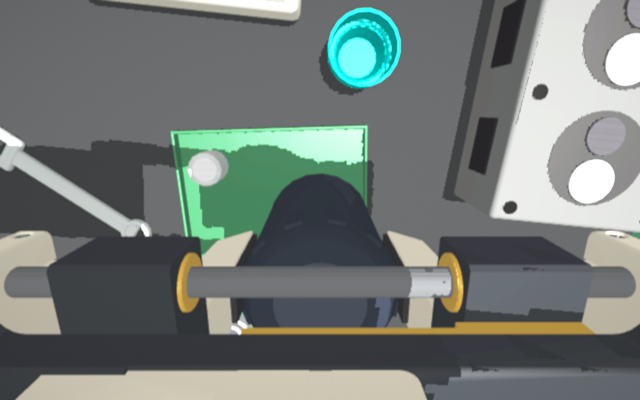

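```bash
python3 -m pendant '[[[1,0,25],0],[[1,0,60],0],[[1,0,90],0],[[1,0,115],0],[[1,0,127],0],[[1,0,133],0],[[1,0,136],0],[[1,0,136],0],[[1,0,136],0]]';python3 -m pendant '[[[0,0,1],0],[[0,0,3],0],[[0,0,3],0],[[0,0,3],0]]'; python3 -c "
from h import *
goto(.6093,.0769,.0575,1.665)"
```

```text
time: 36.08
tool_pos: [0.6091, 0.077, 0.0648]
tool_rot: [-3.14, -0.002, 1.672]
contact_force: [-0.1, 0.0, -1.9]
opening: 0.0636
time: 36.42
tool_pos: [0.6092, 0.077, 0.0621]
tool_rot: [-3.14, -0.002, 1.672]
contact_force: [0.7, -0.2, -3.1]
opening: 0.0634
t 36.42 shift [-0.1  0.1  4.6] turn 0.4 rows 0.1
```

```bash
python3 -m pendant '[[[0,0,2],0],[[0,0,4],0],[[0,0,4],0],[[0,0,4],0]]'
```

```text
time: 36.75
tool_pos: [0.6091, 0.077, 0.0579]
tool_rot: [-3.14, -0.002, 1.672]
contact_force: [0.7, 0.1, -2.6]
opening: 0.0638
```

```bash
python3 -m pendant '[[[0,0,1],0],[[0,0,2],0],[[0,0,2],0],[[0,0,2],0]]'
```

```text
time: 37.08
tool_pos: [0.6092, 0.0771, 0.0575]
tool_rot: [-3.141, -0.002, 1.672]
contact_force: [-4.3, 0.5, 7.7]
opening: 0.0634
```

```bash
python3 -m pendant '[[[0,0,0],0],[[0,0,0],0],[[0,0,0],0],[[0,0,0],0],[[0,0,0],0]]' 1; python3 -m pendant '[[[0,0,-20],0],[[0,0,-60],0],[[0,0,-100],0],[[0,0,-140],0],[[0,0,-165],0],[[0,0,-170],0],[[0,0,-170],0],[[0,0,-170],0]]';  python3 - <<'E'
from h import *
a=robot.read_camera('wrist');save('w18.png',a)
goto(.3657,-.3033,.23,np.pi+.038)
E
```

```text
time: 37.5
tool_pos: [0.6092, 0.0771, 0.0574]
tool_rot: [-3.141, -0.002, 1.672]
contact_force: [0.4, -0.3, -0.1]
opening: 0.0902
time: 38.17
tool_pos: [0.6089, 0.0768, 0.2262]
tool_rot: [-3.139, -0.002, 1.672]
contact_force: [-0.4, 0.2, -1.0]
opening: 0.0917
t 38.22 shift [-353.6 -280.    -4.3] turn -86.4 rows 12.1
```

View pics/w18.png

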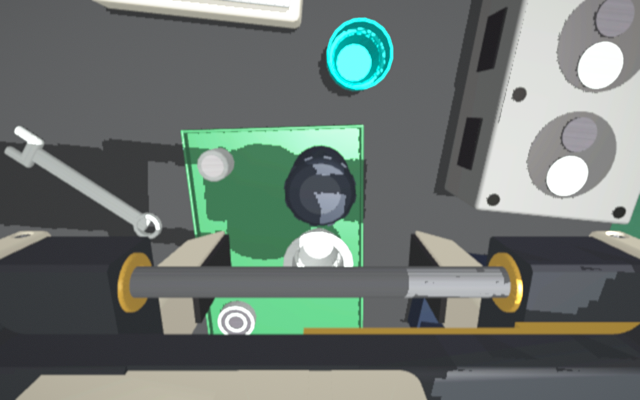

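The filter is back in the tray at (320,185). The bottle is next.

```bash
python3 -m pendant '[[[-15,-12,0],-4],[[-40,-32,0],-10],[[-70,-56,0],-17],[[-102,-80,-1],-24],[[-134,-106,-2],-31],[[-166,-132,-3],-38],[[-198,-157,-4],-45],[[-230,-182,-4],-52],[[-262,-207,-4],-59],[[-294,-232,-4],-66]]'; python3 -c "
from h import *
goto(.3657,-.3033,.23,np.pi+.038)"
```

```text
time: 39.05
tool_pos: [0.4193, -0.2186, 0.2278]
tool_rot: [3.141, -0.008, 2.754]
contact_force: [-0.1, -1.1, -0.3]
opening: 0.0918
t 39.05 shift [ 17.7 -98.6  -2.2] turn -24.4 rows 3.4
```

```bash
python3 -m pendant '[[[6,-35,-1],-7],[[12,-65,-2],-14],[[16,-88,-2],-20],[[18,-97,-2],-24],[[18,-98,-2],-24],[[18,-98,-2],-24],[[18,-98,-2],-24],[[18,-98,-2],-24]]' 0.6; python3 - <<'E'
from h import *
a=robot.read_camera('wrist');save('w19.png',a)
goto(.3657,-.3033,.1177,np.pi+.038)
E
```

```text
time: 39.72
tool_pos: [0.366, -0.3015, 0.2293]
tool_rot: [3.136, -0.008, -3.11]
contact_force: [0.3, -0.0, 0.3]
opening: 0.0552
t 39.77 shift [ -0.4  -2.3 111.7] turn -0.4 rows 2.7
```

View pics/w19.png

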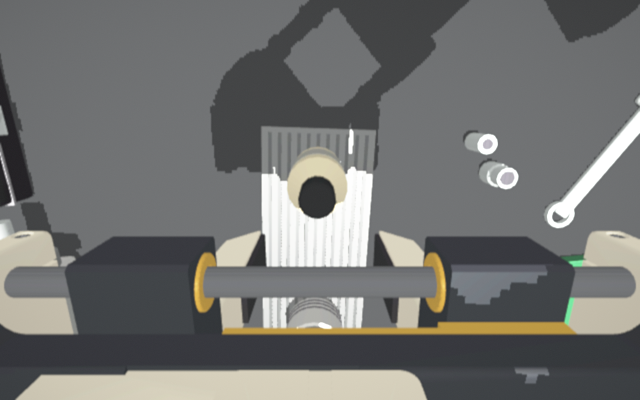

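```bash
python3 -m pendant '[[[0,-2,30],0],[[0,-2,60],0],[[0,-2,88],0],[[0,-2,104],0],[[0,-2,110],0],[[0,-2,112],0],[[0,-2,112],0],[[0,-2,112],0]]'; python3 -m pendant '[[[0,0,0],0],[[0,0,0],0],[[0,0,0],0],[[0,0,0],0],[[0,0,0],0],[[0,0,0],0]]' 0 40; python3 -c "
from h import *
s=robot.observe();print(np.round(s['tool_pos'],4),s['tool_rot'])"
```

```text
time: 40.43
tool_pos: [0.366, -0.3035, 0.1186]
tool_rot: [3.138, -0.006, -3.11]
contact_force: [-0.3, 0.3, 0.7]
opening: 0.0551
time: 40.93
tool_pos: [0.3661, -0.3035, 0.1189]
tool_rot: [3.139, -0.006, -3.11]
contact_force: [-0.4, 1.0, 3.5]
opening: 0.0288
[ 0.3661 -0.3035  0.1189] [ 3.13851093 -0.00575246 -3.10973452]
```

```bash
python3 -m pendant '[[[0,0,-12],0],[[0,0,-30],0],[[0,0,-44],0],[[0,0,-44],0],[[0,0,-44],0],[[0,0,-44],0]]'; python3 -c "
from h import *
goto(.5324,-.028,.163,np.pi+.038)"
```

```text
time: 41.43
tool_pos: [0.3658, -0.3031, 0.1618]
tool_rot: [3.137, -0.007, -3.11]
contact_force: [0.5, -0.4, -3.1]
opening: 0.0288
t 41.43 shift [-175.2  269.7   -1.2] turn -0.4 rows 7.7
```

```bash
python3 -m pendant '[[[-13,20,0],0],[[-31,48,0],0],[[-53,82,0],0],[[-75,116,0],0],[[-97,150,0],0],[[-119,184,0],0],[[-142,218,0],0],[[-162,249,0],0],[[-173,266,-1],0],[[-175,269,-1],0]]'; python3 -m pendant '[[[0,0,0],0],[[0,0,0],0],[[0,0,0],0]]';python3 - <<'E'
from h import *
a=robot.read_camera('wrist');save('w20.png',a)
goto(.5324,-.028,.120,np.pi+.038)
E
```

```text
time: 42.27
tool_pos: [0.5331, -0.0251, 0.1613]
tool_rot: [3.135, -0.008, -3.106]
contact_force: [-0.9, 0.6, -3.7]
opening: 0.029
time: 42.52
tool_pos: [0.5322, -0.0259, 0.1605]
tool_rot: [3.135, -0.01, -3.107]
contact_force: [-1.1, 0.1, -2.9]
opening: 0.0295
t 42.57 shift [-0.4 -2.1 40.8] turn -0.2 rows 1.0
```

View pics/w20.png

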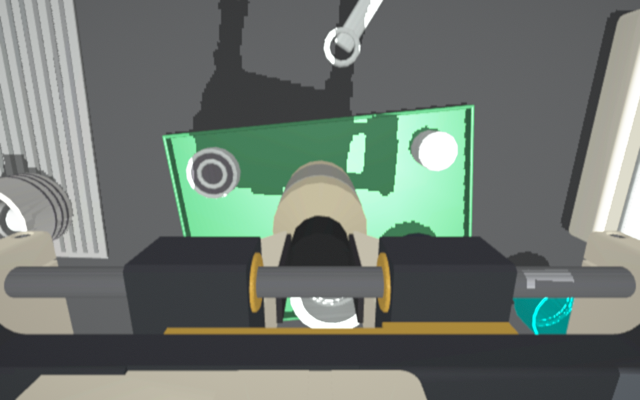

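```bash
python3 -m pendant '[[[0,-2,14],0],[[0,-2,28],0],[[0,-2,36],0],[[0,-2,40],0],[[0,-2,41],0],[[0,-2,41],0],[[0,-2,41],0]]'; python3 -m pendant '[[[0,0,1],0],[[0,0,2],0],[[0,0,2],0],[[0,0,2],0]]'
```

```text
time: 43.15
tool_pos: [0.5324, -0.0282, 0.1204]
tool_rot: [3.136, -0.009, -3.108]
contact_force: [0.2, 0.0, -3.1]
opening: 0.0288
time: 43.48
tool_pos: [0.5324, -0.0281, 0.1186]
tool_rot: [3.136, -0.008, -3.107]
contact_force: [-0.1, -0.8, -3.8]
opening: 0.0291
```

```bash
python3 -m pendant '[[[0,0,1],0],[[0,0,2],0],[[0,0,2],0],[[0,0,2],0]]'
```

```text
time: 43.82
tool_pos: [0.5331, -0.0281, 0.118]
tool_rot: [3.136, -0.006, -3.107]
contact_force: [-1.5, 0.3, 7.5]
opening: 0.0287
```

```bash
python3 -m pendant '[[[0,0,0],0],[[0,0,0],0],[[0,0,0],0],[[0,0,0],0]]' 0.6; python3 -m pendant '[[[0,0,-20],0],[[0,0,-60],0],[[0,0,-95],0],[[0,0,-110],0],[[0,0,-110],0],[[0,0,-110],0]]';  python3 - <<'E'
from h import *
a=robot.read_camera('wrist');save('w21.png',a)
goto(.5668,-.3016,.225,np.pi+.040)
E
```

```text
time: 44.15
tool_pos: [0.5332, -0.0281, 0.118]
tool_rot: [3.136, -0.006, -3.107]
contact_force: [0.9, -0.2, -0.2]
opening: 0.0508
time: 44.65
tool_pos: [0.5341, -0.0287, 0.2284]
tool_rot: [3.137, -0.004, -3.107]
contact_force: [0.1, 0.4, 0.1]
opening: 0.0547
t 44.7 shift [ -24.1 -274.     0.5] turn -0.3 rows 6.6
```

View pics/w21.png

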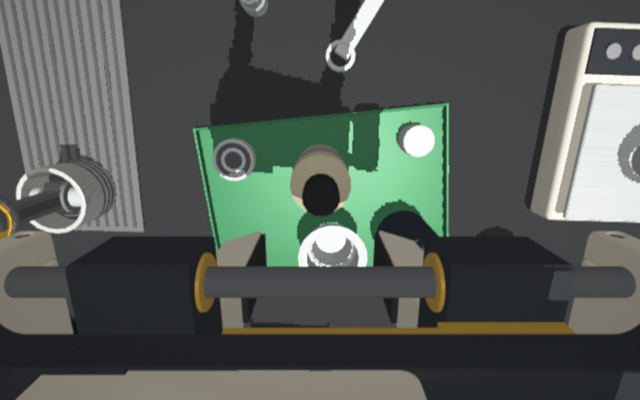

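The bottle is back, at (321,185) as in the picture before it was moved. Last is the piston.

```bash
python3 -m pendant '[[[-2,-25,0],0],[[-5,-58,0],0],[[-9,-98,0],0],[[-13,-139,0],0],[[-16,-180,0],0],[[-20,-220,0],0],[[-23,-255,0],0],[[-24,-274,0],0],[[-24,-275,0],0],[[-24,-275,0],0]]'; python3 -m pendant '[[[0,0,0],0],[[0,0,0],0],[[0,0,0],0]]';  python3 - <<'E'
from h import *
a=robot.read_camera('wrist');save('w22.png',a)
goto(.5668,-.3016,.139,np.pi+.040)
E
```

```text
time: 45.53
tool_pos: [0.5658, -0.3032, 0.2227]
tool_rot: [3.133, -0.01, -3.109]
contact_force: [0.5, 0.2, 0.2]
opening: 0.0551
time: 45.78
tool_pos: [0.5658, -0.3017, 0.2223]
tool_rot: [3.132, -0.011, -3.108]
contact_force: [0.4, -0.8, -0.2]
opening: 0.0553
t 45.83 shift [-1.7 -0.4 83.7] turn -0.4 rows 2.0
```

View pics/w22.png

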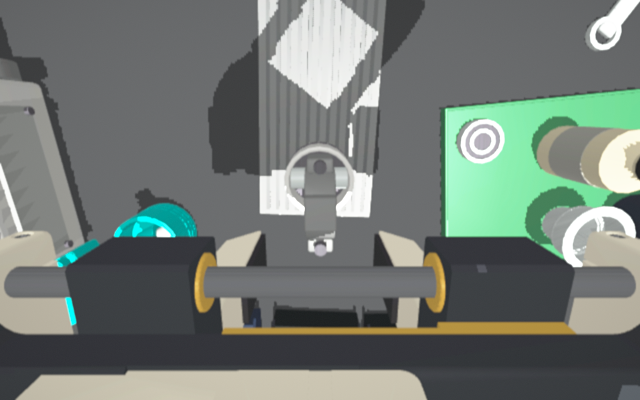

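```bash
python3 -m pendant '[[[-2,0,30],0],[[-2,0,60],0],[[-2,0,78],0],[[-2,0,84],0],[[-2,0,86],0],[[-2,0,86],0],[[-2,0,86],0]]'; python3 -m pendant '[[[0,0,0],0],[[0,0,0],0],[[0,0,0],0],[[0,0,0],0],[[0,0,0],0],[[0,0,0],0]]' 0 40; python3 -c "
from h import *
s=robot.observe();print(np.round(s['tool_pos'],4),s['tool_rot'])"
```

```text
time: 46.42
tool_pos: [0.5679, -0.3015, 0.1384]
tool_rot: [3.135, -0.008, -3.108]
contact_force: [0.8, 0.4, -0.3]
opening: 0.0553
time: 46.92
tool_pos: [0.5679, -0.3013, 0.1385]
tool_rot: [3.134, -0.008, -3.108]
contact_force: [0.7, 1.6, 1.0]
opening: 0.0218
[ 0.5679 -0.3013  0.1385] [ 3.13424272 -0.00821037 -3.10766558]
```

```bash
python3 -m pendant '[[[0,0,-10],0],[[0,0,-25],0],[[0,0,-45],0],[[0,0,-47],0],[[0,0,-47],0],[[0,0,-47],0]]'; python3 -c "
from h import *
goto(.6241,-.1013,.185,np.pi+.038)"
```

```text
time: 47.42
tool_pos: [0.5677, -0.3012, 0.1843]
tool_rot: [3.133, -0.01, -3.108]
contact_force: [1.4, 0.4, -7.3]
opening: 0.0215
t 47.42 shift [-63.2 197.9   0.3] turn -0.2 rows 5.0
```

```bash
python3 -m pendant '[[[-6,20,0],0],[[-15,48,0],0],[[-25,80,0],0],[[-36,112,0],0],[[-46,144,0],0],[[-56,174,0],0],[[-61,190,0],0],[[-63,198,0],0],[[-63,198,0],0],[[-63,198,0],0]]'; python3 -m pendant '[[[0,0,0],0],[[0,0,0],0]]'; python3 - <<'E'
from h import *
goto(.6241,-.1013,.14,np.pi+.038); save('s23.png',robot.read_camera('side'))
E
```

```text
time: 48.25
tool_pos: [0.6233, -0.1018, 0.1843]
tool_rot: [3.133, -0.012, -3.107]
contact_force: [0.3, -0.5, -6.5]
opening: 0.022
time: 48.42
tool_pos: [0.6227, -0.1036, 0.1838]
tool_rot: [3.134, -0.013, -3.109]
contact_force: [-0.6, -0.5, -7.5]
opening: 0.0217
t 48.42 shift [-2.1  1.9 43.8] turn -0.3 rows 1.1
```

View pics/s23.png

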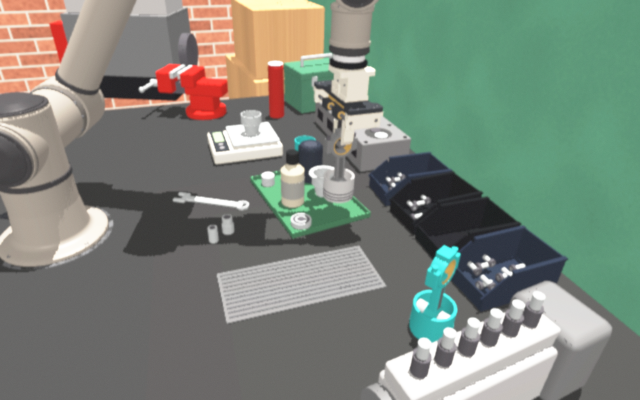

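```bash
python3 -m pendant '[[[-2,2,15],0],[[-2,2,30],0],[[-2,2,39],0],[[-2,2,43],0],[[-2,2,44],0],[[-2,2,44],0],[[-2,2,44],0]]'; python3 -m pendant '[[[0,0,1],0],[[0,0,2],0],[[0,0,2],0],[[0,0,2],0]]'
```

```text
time: 49.05
tool_pos: [0.6247, -0.1013, 0.1409]
tool_rot: [3.134, -0.011, -3.109]
contact_force: [1.2, -0.2, -7.1]
opening: 0.0217
time: 49.38
tool_pos: [0.6247, -0.1012, 0.139]
tool_rot: [3.134, -0.011, -3.109]
contact_force: [0.3, 0.5, -5.8]
opening: 0.0217
```

```bash
python3 -m pendant '[[[0,0,1],0],[[0,0,2],0],[[0,0,2],0],[[0,0,2],0]]'
```

```text
time: 49.72
tool_pos: [0.6249, -0.1012, 0.1375]
tool_rot: [3.134, -0.01, -3.109]
contact_force: [-0.9, 1.2, -2.5]
opening: 0.0215
```

Contact. Releasing the piston, going up and clear, then the final check.

```bash
python3 -m pendant '[[[0,0,0],0],[[0,0,0],0],[[0,0,0],0],[[0,0,0],0]]' 0.6; python3 -m pendant '[[[0,0,-20],0],[[0,0,-50],0],[[0,0,-90],0],[[0,0,-100],0],[[0,0,-100],0],[[0,0,-100],0]]'; python3 -c "
from h import *
goto(.40,-.35,.33,np.pi)"
```

```text
time: 50.05
tool_pos: [0.6252, -0.1014, 0.1381]
tool_rot: [3.135, -0.009, -3.109]
contact_force: [0.3, -0.4, -0.8]
opening: 0.0436
time: 50.55
tool_pos: [0.6264, -0.1021, 0.2386]
tool_rot: [3.135, -0.008, -3.109]
contact_force: [-0.6, 1.0, -1.2]
opening: 0.0551
t 50.55 shift [ 234.9 -239.9  -91.1] turn 1.8 rows 8.3
```

```bash
python3 -m pendant '[[[10,-10,-20],0],[[40,-40,-60],0],[[70,-70,-80],0],[[100,-100,-90],0],[[130,-130,-90],0],[[160,-160,-90],0],[[190,-190,-90],0],[[220,-225,-90],0],[[230,-238,-90],0],[[230,-238,-90],0]]'; python3 -m pendant '[[[0,0,0],0],[[0,0,0],0],[[0,0,0],0],[[0,0,0],0]]'; python3 - <<'E'
from h import *
save('s24.png',robot.read_camera('side')); a=robot.read_camera('top'); save('t24.png',a)
b=cv2.imread('pics/top0.png')[:,:,::-1]
x=np.vstack([b[135:245,120:370],a[135:245,120:370]]); save('cmp.png',cv2.resize(x,None,fx=2.7,fy=2.7,interpolation=cv2.INTER_CUBIC))
E
```

```text
time: 51.38
tool_pos: [0.4003, -0.3523, 0.3268]
tool_rot: [3.135, -0.012, -3.116]
contact_force: [-0.2, -0.1, 0.2]
opening: 0.0548
time: 51.72
tool_pos: [0.4012, -0.3512, 0.3263]
tool_rot: [3.134, -0.012, -3.114]
contact_force: [0.2, -0.1, -0.2]
opening: 0.0551
```

View pics/s24.png

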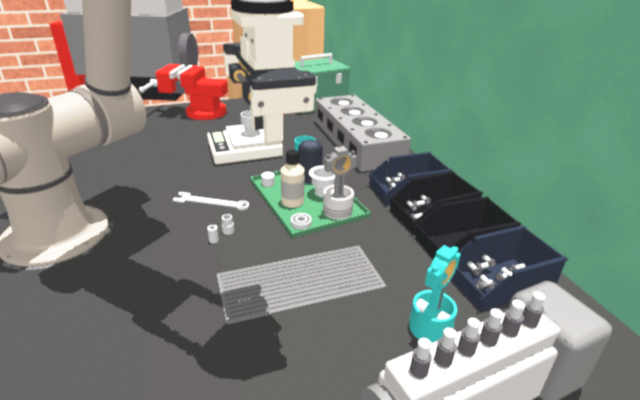

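View pics/cmp.png

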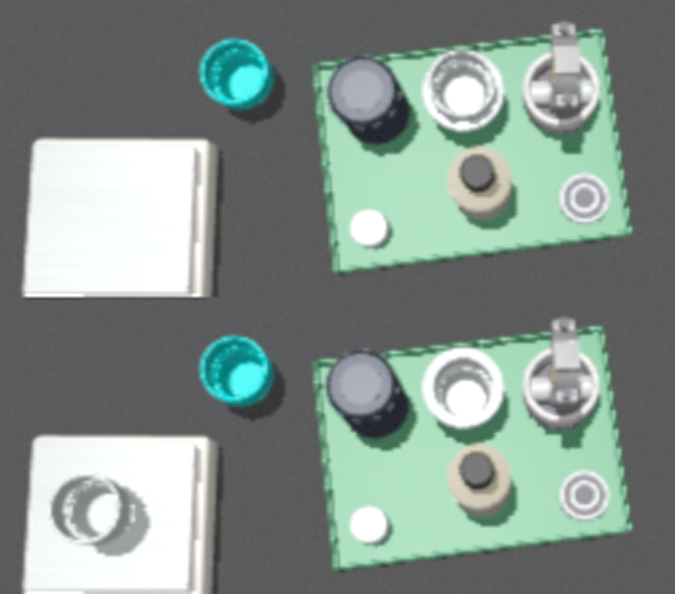

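```bash
python3 - <<'E'
from h import *
C=cal('top'); print(unproj(C,158.1,215,.0575))
a=cv2.imread('pics/top0.png');b=cv2.imread('pics/t24.png')
# template shifts
for n,(x0,y0,x1,y1),z in [('filter',(243,155,273,190),.1),('piston',(316,140,344,186),.15),('bottle',(286,188,312,216),.13),('bearing',(326,200,346,218),.01),('tappet',(248,212,266,228),.03)]:
    t=cv2.resize(a[y0:y1,x0:x1],None,fx=4,fy=4,interpolation=cv2.INTER_CUBIC); m=8
    s=cv2.resize(b[y0-m:y1+m,x0-m:x1+m],None,fx=4,fy=4,interpolation=cv2.INTER_CUBIC)
    r=cv2.matchTemplate(s,t,cv2.TM_CCOEFF_NORMED); _,v,_,l=cv2.minMaxLoc(r); d=(np.array(l)/4-m); print(n,d,'px ~mm',d*(1020-z*1000)/397,round(v,3))
save('pan.png',cv2.resize(b[175:260,120:215,::-1],None,fx=7,fy=7,interpolation=cv2.INTER_CUBIC))
E
```

```text
[0.50169651 0.30662382 0.0575    ]
filter [-0.5 -1. ] px ~mm [-1.15869018 -2.31738035] 0.982
piston [ 0.   -0.25] px ~mm [ 0.         -0.54785894] 0.988
bottle [0. 0.] px ~mm [0. 0.] 0.995
bearing [0. 0.] px ~mm [0. 0.] 0.998
tappet [0. 0.] px ~mm [0. 0.] 0.999
```

View pics/pan.png

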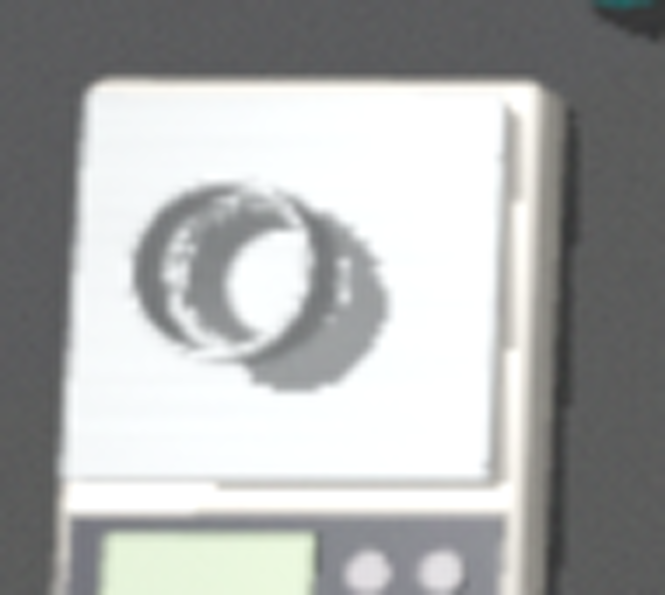

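The checks agree within a few mm, so I'm handing in.

```bash
python3 -c "
from h import *
print(robot.hand_in())"
```

```text
the job is handed in; nothing more can be done
None
```

I handed the job in at about 52 s of the 144 s. The system reports no verdict, so what follows rests on my own last checks.

I moved the piston, bottle and filter onto the mat, where all three stood together. Then I lifted the top cup straight off the lower one and stood it upright on the weighing pan. Last I put the filter, bottle and piston back in the tray.

**Last checks** (top and side pictures, with the arm clear and the gripper open):
- **Starting spots:** compared with the first top picture, the filter is about 2.6 mm from where it was and the piston about 0.5 mm. The bottle, bearing and tappet show no measurable shift.
- **Upright:** the side picture shows everything standing.
- **Lower cup:** it stayed put as far as the pictures show, but I did not measure its shift.
- **Cup on the pan:** it stands within about 2 to 6 mm of the middle. The wrist camera gave about 2 mm, and a first rough top-camera reading gave 6 mm. Reading the top picture more closely brought that to about 3 mm.

The top and wrist cameras disagreed by 3 to 5 mm in y throughout, well inside the tolerances.

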